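Drift two bolt holes into line and fit the bolt

ROBOT

A 6-joint arm with a two-finger parallel gripper is mounted at the origin on the work surface; the furniture and walls round the work are solid. World frame = base frame: x ahead of the robot, y to its left, z up, the work surface at z = 0. Lengths are in m, angles in rad, forces in N, time in s.
With the tool pointing down it reaches from about 0.35 to 0.875 m from the base axis. Payload 4.2 kg.
Tool frame: the origin (TCP) lies at the very end of the fingers, on their centre line; the grasp point (between the pads) lies 19 mm behind it; x points along the fingers, y is the direction in which the jaws open and shut, and the axes are right-handed (so a half turn about x gives the same grasp; the last joint's range is limited). The gripper opens to 85 mm and grips with 20 to 120 N. Pads are 22 mm wide; open, the fingers measure 114 mm over their backs; the gripper's body (76 mm by 85 mm) begins 54 mm behind the grasp point. The pads swing forward as they close: fully open they stand 13 mm farther back than shut.
Start: joints at [1.512, 0.385, 0.008, 0, -1.194, -0.259], TCP at [0.195, 0.594, 0.231] pointing down, gripper open.
Joint ranges: [-3.14, 3.14], [-1.21, 2.06], [-1.07, 1.41], [-3.16, 2.05], [-2.99, -0.16], [-3.1, 3.1]. Speed limits (rad/s): [2.79, 2.79, 3.14, 3.14, 3.14, 3.14].

INTERFACE

Orientations are given as a rotation vector (axis times angle).
In Python, from workcell import * gives the robot as it stands.
- The arm moves only by the tool arm_command, never from a script. Its argument "targets" is a list of rows, each an object of numbers: "tx", "ty", "tz": the shift along the tool's x, y, z in m; "wx", "wy", "wz": the turn, a rotation vector about the tool's x, y, z in degrees; "grip": the finger opening in m, from 0 to 0.0854. A call has exactly 5 rows; each row shifts and turns the commanded pose from where the row before left it, along the tool's axes as they then stand; what a row does not reach is not made up. A row lasts 1/10 s, in which the tool goes at most 50 mm and 8.59 degrees, less where a joint would pass 70% of its speed; a pose out of reach is approached as far as the arm can. A call with a gripper value outside its range is refused whole. The fingers move at their own pace and stop on an object; the grip force is fixed at half the most. Time passes only in rows, so rows that do not move let the fingers close, or fill a call up. It gives the time, the measured TCP pose, the force and the opening at its end, in the units of the state.
- observe(): the state, without advancing time (a new reading comes with each control period).
- read_camera(name): name is "scene" or "top" or "wrist"; returns a dict with "image" (400x640x3 uint8, red, green, blue), "depth" (400x640 float32, m along the optical axis (not along the pixel's ray), 0 where there is no reading), "intrinsics" (3x3 intrinsics, pixels), "dist" ([k1, k2, p1, p2, k3] as OpenCV has them; the pictures are not rectified), "rvec" (rotation vector, rad) and "tvec" (3), from world to camera coordinates, as OpenCV has them; the wrist camera has in their place "mount" (4x4, takes a point from camera to tool coordinates, whose origin is the TCP and whose axes are the tool frame's). Camera axes: x right, y down, z forward; pixel columns grow to the right and rows downward; lengths in m; the calibration is good to about 2 mm. A picture is of the moment at which its call begins: read the wrist's pose just before it.
- hand_in(): hands the job in, once; it reports no verdict.
The state is a dict: "time_s": time; "joint_positions": joint angles; "joint_velocities": joint speeds; "tau": joint torques, N m; "position": TCP position; "tcp_rot": TCP orientation; "wrist_force": force on the tool from outside, world axes, zero at the start; "ft_torque": the same for the moment, N m; "width": finger opening in m.
Only numpy, scipy, OpenCV 4.12 (cv2) and the standard library are available. Lean on these libraries where they do the work, as an engineer would, in place of code of your own. Each camera call takes 0.05 s, during which the arm holds its last target.

TASK

The strap on the rolling-pin stand has only one bolt in, and its free hole has swung out of line with the hole in the anchor block below. Work the tapered drift down through both holes until its collar sits on the strap, press it firmly home, draw it out and put it back upright in the rack socket it came from, then fit the long bolt in its place and press that firmly home too, each press being about 1.5 kg (15 N) held for half a second. Be gentle: on the way down never bear on the stand with drift or bolt by more than 2.5 kg (25 N, all its contacts together), nor over 4 kg (40 N) when pressing home; move the strap only with the drift, not with the gripper, and leave everything else where it is.

Things in the scene. Friction and masses are not known exactly. Their poses are not given: they have to be found in the camera images.
- tool_rack: fixed light-wood rack block 185 x 60 x 52 mm high, origin at the centre of its underside, x along it, z up. Three upright through sockets, 27 mm wide, at x = -60, 0, +60 mm: the stub bolt at +60, drift and bolt in the other two, either way round. They stand upright, collar or flange on the rack's top
- drift_handle (a point): the tapered drift, plain steel, 130 g, tallest thing in the rack, given at the middle of its round handle (24 mm wide, 54 mm tall: 27 mm below to 27 mm above this point). z is its axis, from tip to handle. The underside of its collar is 31 mm below this point
- drift_collar (a point): centre of the underside of the drift's collar (36 mm wide, 4 mm thick), which comes to rest on the strap's top. Below it the shank: 23 mm wide for 13 mm, then tapering evenly to 5.4 mm at 40.5 mm and a blunt tip 3.6 mm wide at 42 mm
- bolt_head (a point): the long bolt, plain steel, 110 g, given at the middle of its round head (24 mm wide, 34 mm tall: 17 mm below to 17 mm above this point). z is its axis, from tip to head. The underside of its flange is 21 mm below this point
- bolt_flange (a point): centre of the underside of the bolt's flange (36 mm wide, 4 mm thick), which comes to rest on the strap's top. Below it the shank, 21 mm wide and 36 mm long, its last 2 mm chamfered to 17 mm
- strap_hole (a point): mouth of the free upright 24 mm hole in the aluminium strap (8 mm thick, 46 mm wide), on its top, 50 mm above the table. The strap pivots flat on the foot, so this hole moves along stand_foot's y; it starts 4 to 18 mm to the -y side of the hole below. It gives way to about 4 N sideways here and stays where left. Holes and shanks are greased (friction 0.2)
- dough_pot_a: dried dough pot with noodle hair, 51x65x71 mm, stands beyond the stand at the back left; a bystander
- dough_pot_b: dried dough pot with noodle hair, 57x58x57 mm, stands to the left of the stand; a bystander
- dye_cup: small white cup of dye paste, 62 mm across, 32 mm high; a bystander
- cutter: metal biscuit-cutter ring, 58x56x23 mm, stands between the stand and the rack, farther back; a bystander
- stub_bolt: short thick bolt in the rack, not wanted: shank 25.4 mm wide, 22 mm long (too thick for the holes), head 24 mm wide, 20 mm tall, on a 36 mm flange. Origin at the underside of its flange; a bystander
- stand_foot: the fixed steel stand under the strap, 160 x 124 mm, top 42 mm up; origin at the centre of its underside, z up. Strap's pivot bolt at x = +45 mm, with a forked cradle 90 mm high behind it. Near x = -45, y = 0 an anchor block has the lower hole (upright, 24 mm, open to 5 mm above the table); set by eye and clamped, it is up to 6.5 mm off in y: find it by feel
Not all that is in view belongs to the job. Leave any purple look-alike of the part that bears bolt_head alone.

How it is judged:
On the way, in this order (a step that is already met when the one before it is completed fails the run):
1. the drift is home through both holes: collar within 1.5 mm of the strap's top, upright, centred within 3 mm on the strap's hole, and pressed down with over 10 N (z of drift_collar in the frame of strap_hole between -0.0015 and 0.0015 m and horizontal distance between drift_collar and strap_hole below 0.003 m and angle between drift_handle's own z axis and vertical below 0.08 rad and contact force between drift and stand_foot above 10 N), for 0.2 s.
2. the bolt is home through both holes: flange within 1.5 mm of the strap's top, upright, centred within 3 mm on the strap's hole, and pressed down with over 10 N (z of bolt_flange in the frame of strap_hole between -0.0015 and 0.0015 m and horizontal distance between bolt_flange and strap_hole below 0.003 m and angle between bolt_head's own z axis and vertical below 0.08 rad and contact force between bolt and stand_foot above 10 N), for 0.2 s.
At the end, for the whole second after the job is handed in: The long bolt stands upright (within 5 degrees) in both holes with its flange within 1.5 mm of the strap's top and 3 mm of the strap hole's axis; the drift is back upright in the rack socket it came from (within 12 mm of its starting place, tilted less than 7 degrees) (z of bolt_flange in the frame of strap_hole between -0.0015 and 0.0015 m and horizontal distance between bolt_flange and strap_hole below 0.003 m and angle between bolt_head's own z axis and vertical below 0.08 rad and distance of drift_collar from where it was at the start of the episode below 0.012 m and angle between drift_handle's own z axis and vertical below 0.12 rad); the robot touches nothing.
It fails at once if drift or bolt bears on the stand with more than 40 N (contact force between any of drift, bolt and stand_foot above 40 N).
It fails at once if drift or bolt, not yet down to within 4 mm of the strap, bears on the stand with more than 25 N ((contact force between drift and stand_foot above 25 N and z of drift_collar in the frame of strap_hole above 0.004 m) or (contact force between bolt and stand_foot above 25 N and z of bolt_flange in the frame of strap_hole above 0.004 m)).
It fails at once if gripper or arm pushes the stand or its strap (contact force between any of the fingers, the arm and stand_foot above 3 N).
It fails at once if a bystander is moved more than 25 mm or tipped (distance of any of dough_pot_a, dough_pot_b, dye_cup, cutter, stub_bolt from where it was at the start of the episode above 0.025 m or angle between any of dough_pot_a, dough_pot_b, dye_cup, cutter, stub_bolt's own z axis and vertical above 0.4 rad).
It also fails if it takes over 72 s, if anything falls off the work surface, if the arm or the gripper's body presses on something with over 40 N, if the wrist force passes 120 N, or if a joint passes its speed limit or range.

## Working session

There is one attempt and no reset: what is moved stays moved. The work goes in short steps, Python scripts to look and compute and a tool call to move; the robot and the scene stay as the last step left them, time stands still between calls to the robot, and variables do not carry over. Pictures are saved under pics/ and viewed, and the job is handed in when it is done.

Besides the shell and the picture viewer there is one more tool, called after "Request:" as a command line: name --argument value ..., lists and objects as JSON in quotes. arm_command: Moves the arm, as the interface text tells. Its arguments: {"type":"object","properties":{"targets":{"type":"array"}},"required":["targets"]}

```bash
mkdir -p pics; ls; cat > h.py <<'E'
from workcell import *
import numpy as np, cv2
from scipy.spatial.transform import Rotation as R
def T_tool(s):
    T=np.eye(4);T[:3,:3]=R.from_rotvec(s['tcp_rot']).as_matrix();T[:3,3]=s['position'];return T
def cam(name):
    s=observe(); c=read_camera(name)
    if 'mount' in c and c.get('mount') is not None:
        c['Tc']=T_tool(s)@np.array(c['mount'])
    else:
        Rm,_=cv2.Rodrigues(np.array(c['rvec'],float)); T=np.eye(4);T[:3,:3]=Rm.T;T[:3,3]=-Rm.T@np.array(c['tvec'],float).ravel();c['Tc']=T
    return c
def ray(c,uv):
    uv=np.array(uv,float).reshape(-1,1,2)
    p=cv2.undistortPoints(uv,np.array(c['intrinsics'],float),np.array(c['dist'],float)).reshape(-1,2)
    d=np.c_[p,np.ones(len(p))]
    return c['Tc'][:3,3], d@c['Tc'][:3,:3].T
def onz(c,uv,z):
    o,d=ray(c,uv); t=(z-o[2])/d[:,2]; return o+d*t[:,None]
def cloud(c):
    h,w=c['depth'].shape; vv,uu=np.mgrid[:h,:w]
    o,d=ray(c,np.c_[uu.ravel(),vv.ravel()]); 
    P=o+d*c['depth'].reshape(-1,1); P[c['depth'].ravel()==0]=np.nan
    return P.reshape(h,w,3)
def save(c,n): cv2.imwrite('pics/'+n,cv2.cvtColor(c['image'],cv2.COLOR_RGB2BGR))
E
python3 - <<'E'
from h import *
import pickle
for n in ['scene','top','wrist']:
    c=cam(n); save(c,n+'0.png'); pickle.dump(c,open(n+'0.pkl','wb'));print(n,c['Tc'].round(3).tolist())
print(observe())
E
```

```text
pics
scene [[0.709, -0.331, 0.623, -0.232], [-0.705, -0.315, 0.636, -0.873], [-0.014, -0.89, -0.456, 0.579], [0.0, 0.0, 0.0, 1.0]]
top [[0.088, -0.972, 0.22, 0.215], [-0.996, -0.087, 0.013, -0.154], [0.006, -0.22, -0.975, 1.216], [0.0, 0.0, 0.0, 1.0]]
wrist [[-0.312, -0.917, -0.248, 0.258], [-0.95, 0.302, 0.079, 0.574], [0.003, 0.26, -0.966, 0.372], [0.0, 0.0, 0.0, 1.0]]
{'time_s': 0.15, 'joint_positions': array([ 1.51159349e+00,  3.85421702e-01,  6.94804615e-03, -3.49198570e-04,
       -1.19397495e+00, -2.58621038e-01]), 'joint_velocities': array([ 1.49686995e-03, -9.74292604e-04,  4.69296638e-03,  1.13765378e-03,
        1.50667579e-03,  2.28933456e-05]), 'tau': array([ 1.63717164e-04, -3.92677116e+01,  1.88583094e+01,  4.18858901e+00,
       -3.36696750e-03, -1.75973327e-06]), 'position': array([0.19514996, 0.59330348, 0.23045131]), 'tcp_rot': array([-2.05020702,  0.33047519,  2.05053616]), 'wrist_force': array([-0.21197262,  0.93834303, -0.07766746]), 'ft_torque': array([0.0363287 , 0.01372338, 0.0217078 ]), 'width': 0.08564391733974488}
```

View pics/scene0.png

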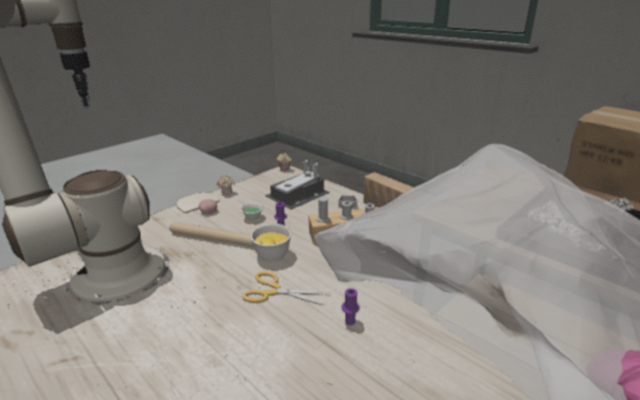

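View pics/top0.png

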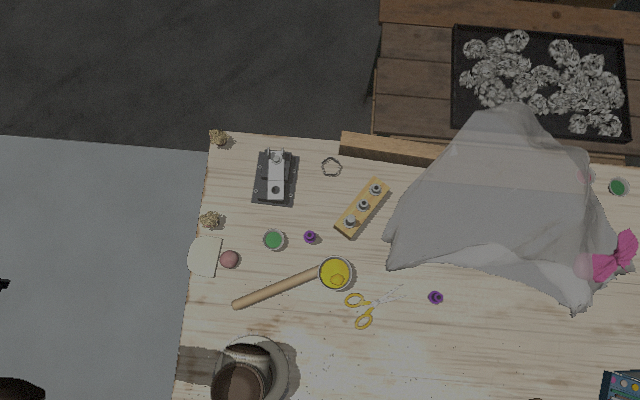

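View pics/wrist0.png

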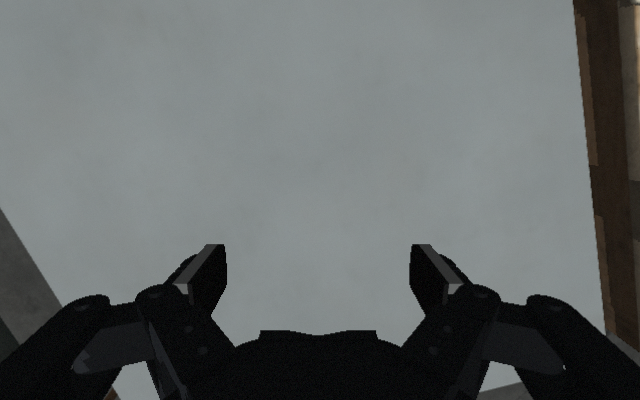

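```bash
python3 - <<'E'
from h import *
import pickle
c=pickle.load(open('top0.pkl','rb')); im=c['image']
a=cv2.resize(im[130:260,190:440],None,fx=3.2,fy=3.2,interpolation=cv2.INTER_CUBIC); cv2.imwrite('pics/topz.png',a[:,:,::-1])
s=pickle.load(open('scene0.pkl','rb')); a=cv2.resize(s['image'][140:260,170:400],None,fx=3.4,fy=3.4,interpolation=cv2.INTER_CUBIC); cv2.imwrite('pics/scenez.png',a[:,:,::-1])
P=cloud(c)
for uv in [(376,188),(364,204),(351,222),(276,157),(275,190),(260,190),(331,167),(350,237),(220,137)]:
    print(uv,P[uv[1],uv[0]].round(3))
E
```

```text
(376, 188) [ 0.527 -0.295  0.079]
(364, 204) [ 0.476 -0.264  0.088]
(351, 222) [ 0.419 -0.23   0.112]
(276, 157) [ 0.598 -0.005  0.063]
(275, 190) [ 0.515 -0.006  0.005]
(260, 190) [0.502 0.033 0.04 ]
(331, 167) [ 0.602 -0.166 -0.   ]
(350, 237) [ 0.388 -0.235  0.05 ]
(220, 137) [0.646 0.165 0.057]
```

View pics/topz.png

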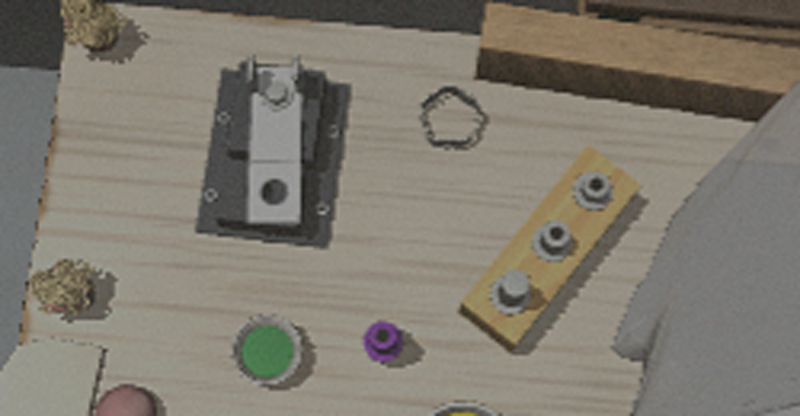

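View pics/scenez.png

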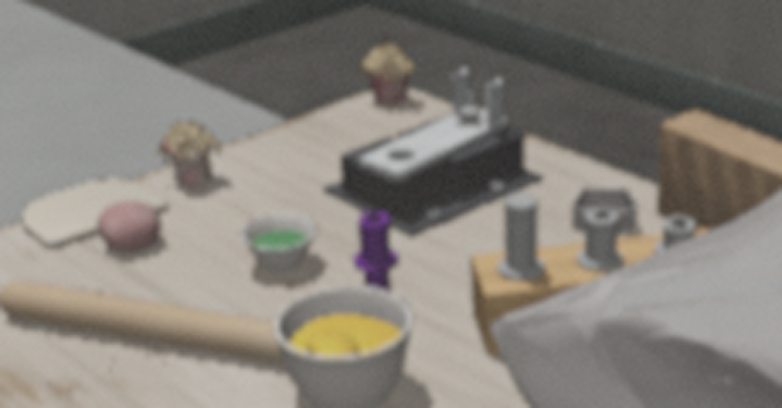

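```bash
python3 - <<'E'
from h import *
import pickle
for n in ['top','scene']:
    c=pickle.load(open(n+'0.pkl','rb')); P=cloud(c)
    # height grid around rack
    x=P[...,0].ravel();y=P[...,1].ravel();z=P[...,2].ravel()
    print(n)
    for xi in np.arange(0.28,0.70,0.03):
        row=[]
        for yi in np.arange(-0.18,-0.5,-0.03):
            m=(abs(x-xi)<.015)&(abs(y-yi)<.015); row.append('%4d'%(1000*np.nanmax(z[m])) if m.sum() else '   .')
        print('%.2f'%xi,*row)
c=pickle.load(open('top0.pkl','rb')); P=cloud(c)
# rack mask by color
hsv=cv2.cvtColor(c['image'],cv2.COLOR_RGB2HSV)
print(hsv[237,350],hsv[240,300],hsv[205,352])
s=observe(); print(R.from_rotvec(s['tcp_rot']).as_matrix().round(3)); print(cam('wrist')['mount'])
E
```

```text
top
0.28   53   61   64    6    6    6    5    9    5    6    5
0.31   63   65   66    5    7  121  130  135  129    5    7
0.34   64   62    7    6    5  117  135  143  147  152  156
0.37    6    7    8    7    7  112  136  148  153  157  164
0.40   51   57   59    7    6  104  133  148  156  163  169
0.43   55  113  115   55    6  109  133  150  159  171  175
0.46    5   58   89   93   53  107  130  148  166  180  183
0.49    6   52   91   95   56    5  124  151  166  186  190
0.52    6    5   56   78   82   58  122  152  171  188  196
0.55    5    7    5   59   80   57    6  154  178  193  202
0.58   25    6    6   55   55    7    6    5  179  199  212
0.61   25    6    9    6    8    7    7    5  180  208  221
0.64   91   91   91   90   90   92   91   92   91  203  238
0.67   90   92   91   93   90   92   92   90   91   90  246
scene
0.28   47   57   62    2    1    1    2    8    3    0    1
0.31   60   59   60    3    2  116  128  132  131    2    1
0.34   59   60    1    2    2    2  131  141  143  148  154
0.37    1    2   51    1    1    .  130  143  150  154  160
0.40   39 
[... 273 characters left out ...]
0  167  182  193
0.55    0    .    .   74   76    .    .  153  173  187  200
0.58   22    .    .    .   52    .    .    .  176  195  209
0.61   24    1    .    .    .    .    .    .    .  199  218
0.64   86   87   87   86   87   88    .    .    .    .  229
0.67   87   87   87   87   87   86    .    .    .    .  237
[ 18  97 108] [ 23  27 149] [ 20  93 153]
[[-0.    -0.313 -0.95 ]
 [-0.002 -0.95   0.313]
 [-1.     0.002 -0.   ]]
[[-6.81511270e-04 -2.59849733e-01  9.65648824e-01 -1.41526148e-01]
 [ 9.99999407e-01  6.43694859e-04  8.78968400e-04 -8.48804025e-04]
 [-8.49982888e-04  9.65648850e-01  2.59849140e-01 -6.62477665e-02]
 [ 0.00000000e+00  0.00000000e+00  0.00000000e+00  1.00000000e+00]]
```

```bash
cat >> h.py <<'E'
def pose(x,y,z,zang,deg=True):
    """tool x down, tool z heading at angle zang (deg) in world"""
    a=np.radians(zang); zx=np.array([np.cos(a),np.sin(a),0]); xx=np.array([0,0,-1.]); yy=np.cross(zx,xx)
    T=np.eye(4);T[:3,:3]=np.c_[xx,yy,zx];T[:3,3]=[x,y,z];return T
def rel(A,B):
    D=np.linalg.inv(A)@B; return (D[:3,3]*1000).round(1), np.degrees(R.from_matrix(D[:3,:3]).as_rotvec()).round(2)
E
python3 - <<'E'
from h import *
s=observe(); p=s['position']
N=25
r0,a0=np.hypot(p[0],p[1]),np.degrees(np.arctan2(p[1],p[0]))
r1,a1=np.hypot(.45,-.25),np.degrees(np.arctan2(-.25,.45))
z0=np.degrees(np.arctan2(.313,-.95)); z1=-31
Pz=[]
A=T_tool(s)
for i in range(1,N+1):
    f=i/N; r=r0+(r1-r0)*f;a=np.radians(a0+(a1-a0)*f)
    B=pose(r*np.cos(a),r*np.sin(a),p[2]+(.25-p[2])*f,z0+(z1-z0)*f)
    print(i,*rel(A,B)); A=B
E
```

```text
1 [ -0.8   5.9 -43.6] [ 7.73 -0.01 -0.08]
2 [ -0.8   3.1 -43.6] [7.71 0.   0.  ]
3 [ -0.8   0.3 -43.4] [7.71 0.   0.  ]
4 [ -0.8  -2.4 -43. ] [7.71 0.   0.  ]
5 [ -0.8  -5.1 -42.5] [7.71 0.   0.  ]
6 [ -0.8  -7.7 -41.8] [7.71 0.   0.  ]
7 [ -0.8 -10.3 -40.9] [7.71 0.   0.  ]
8 [ -0.8 -12.8 -39.9] [7.71 0.   0.  ]
9 [ -0.8 -15.1 -38.7] [7.71 0.   0.  ]
10 [ -0.8 -17.4 -37.4] [7.71 0.   0.  ]
11 [ -0.8 -19.6 -36. ] [7.71 0.   0.  ]
12 [ -0.8 -21.7 -34.4] [7.71 0.   0.  ]
13 [ -0.8 -23.6 -32.7] [7.71 0.   0.  ]
14 [ -0.8 -25.5 -30.9] [7.71 0.   0.  ]
15 [ -0.8 -27.2 -29. ] [7.71 0.   0.  ]
16 [ -0.8 -28.7 -27. ] [7.71 0.   0.  ]
17 [ -0.8 -30.1 -24.9] [7.71 0.   0.  ]
18 [ -0.8 -31.4 -22.8] [7.71 0.   0.  ]
19 [ -0.8 -32.5 -20.6] [7.71 0.   0.  ]
20 [ -0.8 -33.5 -18.4] [7.71 0.   0.  ]
21 [ -0.8 -34.3 -16.1] [7.71 0.   0.  ]
22 [ -0.8 -35.  -13.8] [7.71 0.   0.  ]
23 [ -0.8 -35.5 -11.4] [7.71 0.   0.  ]
24 [ -0.8 -35.8  -9.1] [7.71 0.   0.  ]
25 [ -0.8 -36.   -6.8] [7.71 0.   0.  ]
```

Request:
arm_command --targets '[{"tx": -0.001,"ty": 0.006,"tz": -0.0436,"wx": 7.71},{"tx": -0.001,"ty": 0.003,"tz": -0.0436,"wx": 7.71},{"tx": -0.001,"ty": 0,"tz": -0.0434,"wx": 7.71},{"tx": -0.001,"ty": -0.0024,"tz": -0.043,"wx": 7.71},{"tx": -0.001,"ty": -0.005,"tz": -0.0425,"wx": 7.71}]'

```text
invalid input
```

Request:
arm_command --targets '[{"tx": -0.001,"ty": -0.0077,"tz": -0.0418,"wx": 7.71},{"tx": -0.001,"ty": -0.0103,"tz": -0.041,"wx": 7.71},{"tx": -0.001,"ty": -0.0128,"tz": -0.04,"wx": 7.71},{"tx": -0.001,"ty": -0.015,"tz": -0.0387,"wx": 7.71},{"tx": -0.001,"ty": -0.0174,"tz": -0.0374,"wx": 7.71}]'

```text
invalid input
```

Request:
arm_command --targets '[{"tx": -0.001,"ty": -0.0196,"tz": -0.036,"wx": 7.71},{"tx": -0.001,"ty": -0.0217,"tz": -0.0344,"wx": 7.71},{"tx": -0.001,"ty": -0.0236,"tz": -0.0327,"wx": 7.71},{"tx": -0.001,"ty": -0.0255,"tz": -0.031,"wx": 7.71},{"tx": -0.001,"ty": -0.0272,"tz": -0.029,"wx": 7.71}]'

```text
invalid input
```

Request:
arm_command --targets '[{"ty": -0.0287,"tz": -0.027,"wx": 7.71},{"ty": -0.03,"tz": -0.025,"wx": 7.71},{"ty": -0.0314,"tz": -0.0228,"wx": 7.71},{"ty": -0.0325,"tz": -0.0206,"wx": 7.71},{"ty": -0.0335,"tz": -0.0184,"wx": 7.71}]'

```text
invalid input
```

Request:
arm_command --targets '[{"ty": -0.0343,"tz": -0.016,"wx": 7.71},{"ty": -0.035,"tz": -0.0138,"wx": 7.71},{"ty": -0.0355,"tz": -0.0114,"wx": 7.71},{"ty": -0.0358,"tz": -0.009,"wx": 7.71},{"ty": -0.036,"tz": -0.0068,"wx": 7.71}]'

```text
invalid input
```

```bash
python3 - <<'E'
from h import *
import pickle
c=cam('wrist'); save(c,'w1.png'); pickle.dump(c,open('w1.pkl','wb')); s=observe(); print(s['time_s'],s['position'].round(4),T_tool(s)[:3,:3].round(3).tolist(),s['joint_positions'].round(2),s['wrist_force'])
E
```

```text
0.25 [0.1952 0.5935 0.2308] [[-0.0, -0.313, -0.95], [-0.001, -0.95, 0.313], [-1.0, 0.001, -0.0]] [ 1.51  0.39  0.01 -0.   -1.19 -0.26] [-0.10867293  0.1112368  -0.2348973 ]
```

View pics/w1.png

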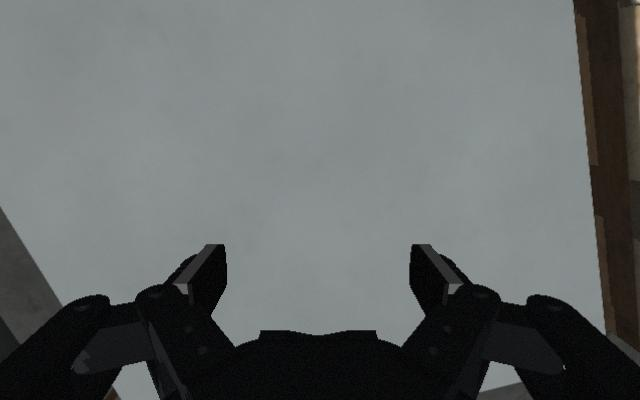

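Request:
arm_command --targets '[{"tx": -0.001,"ty": 0.006,"tz": -0.0436,"wx": 7.71,"wy": 0,"wz": 0,"grip": 0.085},{"tx": -0.001,"ty": 0.003,"tz": -0.0436,"wx": 7.71,"wy": 0,"wz": 0,"grip": 0.085},{"tx": -0.001,"ty": 0,"tz": -0.0434,"wx": 7.71,"wy": 0,"wz": 0,"grip": 0.085},{"tx": -0.001,"ty": -0.0024,"tz": -0.043,"wx": 7.71,"wy": 0,"wz": 0,"grip": 0.085},{"tx": -0.001,"ty": -0.005,"tz": -0.0425,"wx": 7.71,"wy": 0,"wz": 0,"grip": 0.085}]'

```text
time_s: 0.75
position: [0.3757, 0.4721, 0.2361]
tcp_rot: [-1.619, 0.88, 1.619]
wrist_force: [1.0, 0.1, -0.5]
width: 0.0848
```

Request:
arm_command --targets '[{"tx": -0.001,"ty": -0.0077,"tz": -0.0418,"wx": 7.71,"wy": 0,"wz": 0,"grip": 0.05},{"tx": -0.001,"ty": -0.0103,"tz": -0.041,"wx": 7.71,"wy": 0,"wz": 0,"grip": 0.05},{"tx": -0.001,"ty": -0.0128,"tz": -0.04,"wx": 7.71,"wy": 0,"wz": 0,"grip": 0.05},{"tx": -0.001,"ty": -0.015,"tz": -0.0387,"wx": 7.71,"wy": 0,"wz": 0,"grip": 0.05},{"tx": -0.001,"ty": -0.0174,"tz": -0.0374,"wx": 7.71,"wy": 0,"wz": 0,"grip": 0.05}]'

```text
time_s: 1.25
position: [0.4965, 0.3021, 0.2412]
tcp_rot: [-1.137, 1.254, 1.136]
wrist_force: [-0.2, 0.6, 0.5]
width: 0.05
```

Request:
arm_command --targets '[{"tx": -0.001,"ty": -0.0196,"tz": -0.036,"wx": 7.71,"wy": 0,"wz": 0,"grip": 0.05},{"tx": -0.001,"ty": -0.0217,"tz": -0.0344,"wx": 7.71,"wy": 0,"wz": 0,"grip": 0.05},{"tx": -0.001,"ty": -0.0236,"tz": -0.0327,"wx": 7.71,"wy": 0,"wz": 0,"grip": 0.05},{"tx": -0.001,"ty": -0.0255,"tz": -0.031,"wx": 7.71,"wy": 0,"wz": 0,"grip": 0.05},{"tx": -0.001,"ty": -0.0272,"tz": -0.029,"wx": 7.71,"wy": 0,"wz": 0,"grip": 0.05}]'

```text
time_s: 1.75
position: [0.5485, 0.1081, 0.2462]
tcp_rot: [-0.625, 1.479, 0.625]
wrist_force: [0.0, -0.7, -0.9]
width: 0.0497
```

Request:
arm_command --targets '[{"tx": 0,"ty": -0.0287,"tz": -0.027,"wx": 7.71,"wy": 0,"wz": 0,"grip": 0.05},{"tx": 0,"ty": -0.03,"tz": -0.025,"wx": 7.71,"wy": 0,"wz": 0,"grip": 0.05},{"tx": 0,"ty": -0.0314,"tz": -0.0228,"wx": 7.71,"wy": 0,"wz": 0,"grip": 0.05},{"tx": 0,"ty": -0.0325,"tz": -0.0206,"wx": 7.71,"wy": 0,"wz": 0,"grip": 0.05},{"tx": 0,"ty": -0.0335,"tz": -0.0184,"wx": 7.71,"wy": 0,"wz": 0,"grip": 0.05}]'

```text
time_s: 2.25
position: [0.5302, -0.084, 0.2462]
tcp_rot: [-0.1, 1.569, 0.1]
wrist_force: [0.7, -0.1, 0.0]
width: 0.0502
```

```bash
python3 - <<'E'
from h import *
import pickle
c=cam('wrist'); save(c,'w1.png'); pickle.dump(c,open('w1.pkl','wb')); s=observe(); print(s['time_s'],s['position'].round(4),T_tool(s)[:3,:3].round(3).tolist(),s['joint_positions'].round(2),s['wrist_force'])
E
```

```text
2.3 [ 0.5283 -0.0877  0.2463] [[-0.002, -0.119, 0.993], [-0.001, 0.993, 0.119], [-1.0, -0.001, -0.002]] [ 0.14  0.22 -0.19  0.   -1.16 -1.59] [-0.01805916 -2.07498889  0.51240044]
```

View pics/w1.png

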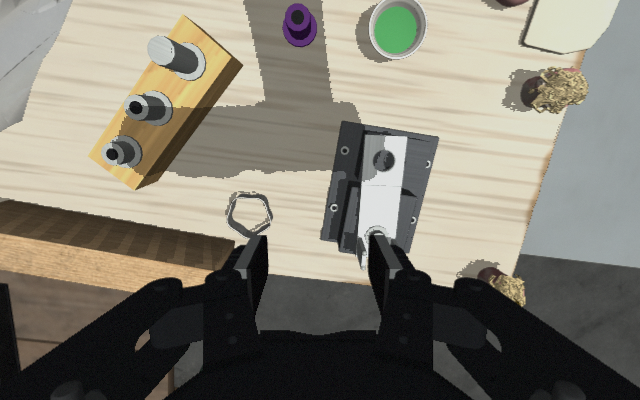

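```bash
python3 - <<'E'
from h import *
import pickle
c=pickle.load(open('w1.pkl','rb')); im=c['image']
a=cv2.resize(im[110:290,310:450],None,fx=4.2,fy=3.3,interpolation=cv2.INTER_CUBIC)
a=cv2.resize(im[110:280,305:455],None,fx=3.5,fy=3.5,interpolation=cv2.INTER_CUBIC); cv2.imwrite('pics/w1s.png',a[:,:,::-1])
a=cv2.resize(im[10:190,80:250],None,fx=3.3,fy=3.3,interpolation=cv2.INTER_CUBIC); cv2.imwrite('pics/w1r.png',a[:,:,::-1])
P=cloud(c)
for uv in [(384,190),(384,160),(395,150),(348,180),(165,90),(190,47)]: print(uv,P[uv[1],uv[0]].round(4))
E
```

```text
(384, 190) [ 0.538  -0.006   0.0481]
(384, 160) [ 0.5089 -0.0022  0.0048]
(395, 150) [ 0.4914 -0.0029  0.0504]
(348, 180) [ 0.5401 -0.0432  0.0048]
(165, 90) [ 0.4607 -0.253   0.0517]
(190, 47) [ 0.4167 -0.2265  0.0552]
```

View pics/w1s.png

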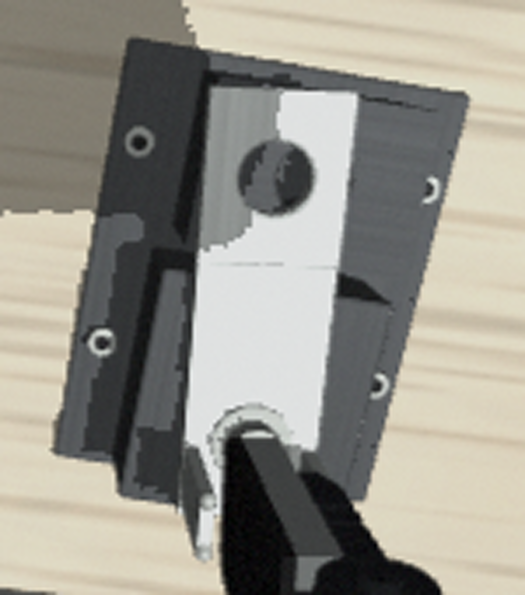

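View pics/w1r.png

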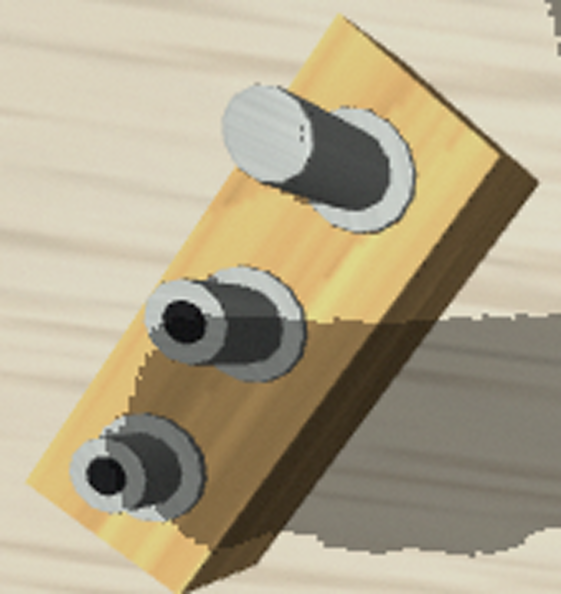

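```bash
python3 - <<'E'
from h import *
import pickle
c=pickle.load(open('w1.pkl','rb')); im=c['image']
a=im[145:178,368:402].astype(float); a=np.clip(a*1.6,0,255).astype(np.uint8); a=cv2.resize(a,None,fx=16,fy=16,interpolation=cv2.INTER_NEAREST); cv2.imwrite('pics/w1h.png',a[:,:,::-1])
q=np.array([(130,38),(468,95),(362,500),(55,455)])/3.5+[305,110]-0.35
C=onz(c,q,0.005); print(C.round(4)); 
for i in range(4): print(np.linalg.norm(C[i]-C[(i+1)%4]).round(4), np.degrees(np.arctan2(*(C[(i+1)%4]-C[i])[[1,0]])).round(2))
print('hole',onz(c,np.array([[276,177]])/3.5+[305,110]-.35,0.05))
print('pivot ~')
cc=np.array([(210,88),(357,94),(318,445),(185,440)])/3.5+[305,110]-.35
print(onz(c,cc,.05).round(4))
D=c['depth']; P=cloud(c)
np.set_printoptions(linewidth=250)
print((P[148:174:2,370:402:2,2]*1000).round(0))
E
```

```text
[[ 0.468  -0.062   0.005 ]
 [ 0.4721  0.059   0.005 ]
 [ 0.6295  0.0536  0.005 ]
 [ 0.626  -0.0677  0.005 ]]
0.1211 88.05
0.1574 -1.94
0.1214 -91.62
0.1581 177.96
hole [[ 0.50412921 -0.01324871  0.05      ]]
pivot ~
[[ 0.4795 -0.0387  0.05  ]
 [ 0.4754  0.007   0.05  ]
 [ 0.5921  0.0176  0.05  ]
 [ 0.5961 -0.0275  0.05  ]]
[[49. 50. 49. 50. 48. 48. 49. 49. 48. 48. 48. 50. 49. 48. 49. 49.]
 [48. 48. 48. 48. 48. 49. 41. 42. 48. 48. 48. 49. 49. 48. 49. 49.]
 [47. 50. 48. 48. 41. 42. 42. 40. 41. 41. 46. 50. 49. 48. 48. 50.]
 [50. 48. 49. 41. 41. 41. 41. 42. 40.  3.  5. 47. 49. 49. 50. 49.]
 [49. 49. 41. 40. 41. 42. 41. 41.  4.  4.  3. 42. 49. 48. 48. 48.]
 [50. 50. 41. 41. 41. 41. 42.  3.  4.  4.  5.  3. 47. 48. 49. 49.]
 [49. 48. 42. 42. 40. 42. 42.  5.  3.  4.  4.  3. 47. 49. 49. 49.]
 [49. 49. 40. 41. 41. 41. 42.  4.  3.  4.  3. 40. 48. 49. 48. 49.]
 [51. 48. 40. 41. 40. 41. 41.  5.  4.  4.  3. 44. 49. 50. 50. 47.]
 [49. 49. 40. 41. 42. 41. nan 40.  4.  4. 40. 48. 48. 49. 49. 48.]
 [48. 49. 50. 41. 40. 41. 41. 41. 22. 42. 47. 49. 49. 49. 48. 49.]
 [50. 48. 50. 49. 48. 40. 41. 43. 46. 48. 47. 49. 48. 49. 49. 49.]
 [49. 47. 48. 49. 49. 48. 48. 48. 49. 49. 49. 49. 50. 49. 48. 49.]]
```

View pics/w1h.png

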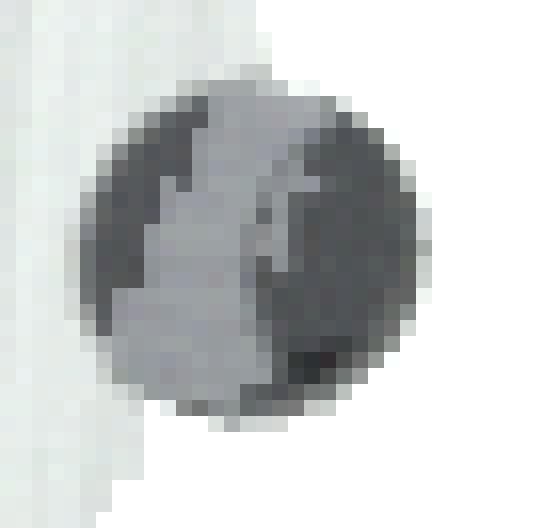

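```bash
python3 - <<'E'
from h import *
import pickle
from scipy.optimize import least_squares
c=pickle.load(open('w1.pkl','rb')); P=cloud(c)
pts=[]
for v in range(150,172):
    u=[u for u in range(372,398) if P[v,u,2]<0.02]
    if u: pts.append((min(u)-0.5,v)); 
X=onz(c,pts,0.042)[:,:2]
# boundary on left = lower hole -y edge (fit circle r=12)
print(np.c_[np.array(pts),X.round(4)])
f=lambda p,X: np.hypot(*(X-p).T)-.012
for sel in [slice(2,-3),slice(4,-5)]:
    r=least_squares(f,[.504,-.003],args=(X[sel],),loss='soft_l1',f_scale=5e-4); print(r.x, f(r.x,X[sel]).std())
# strap hole rim via depth
m=(P[...,2]<.045); m=m.astype(np.uint8); m2=np.zeros_like(m); m2[140:180,362:404]=m[140:180,362:404]
cn=max(cv2.findContours(m2,0,cv2.CHAIN_APPROX_NONE)[0],key=cv2.contourArea)
print(cv2.fitEllipse(cn))
e=cv2.fitEllipse(cn)[0]; print(onz(c,[e],.05))
# rack: circles collars
E
```

```text
[[ 3.885e+02  1.520e+02  4.952e-01 -7.500e-03]
 [ 3.875e+02  1.530e+02  4.964e-01 -8.400e-03]
 [ 3.865e+02  1.540e+02  4.977e-01 -9.300e-03]
 [ 3.855e+02  1.550e+02  4.989e-01 -1.020e-02]
 [ 3.845e+02  1.560e+02  5.002e-01 -1.120e-02]
 [ 3.845e+02  1.570e+02  5.013e-01 -1.090e-02]
 [ 3.835e+02  1.580e+02  5.026e-01 -1.190e-02]
 [ 3.835e+02  1.590e+02  5.037e-01 -1.170e-02]
 [ 3.835e+02  1.600e+02  5.048e-01 -1.140e-02]
 [ 3.835e+02  1.610e+02  5.059e-01 -1.120e-02]
 [ 3.835e+02  1.620e+02  5.070e-01 -1.100e-02]
 [ 3.835e+02  1.630e+02  5.082e-01 -1.080e-02]
 [ 3.835e+02  1.640e+02  5.093e-01 -1.060e-02]
 [ 3.835e+02  1.650e+02  5.104e-01 -1.040e-02]
 [ 3.845e+02  1.660e+02  5.114e-01 -9.100e-03]
 [ 3.845e+02  1.670e+02  5.125e-01 -8.800e-03]
 [ 3.865e+02  1.680e+02  5.134e-01 -6.400e-03]]
[5.04437489e-01 4.22196467e-04] 0.00023601651972549075
[5.03676718e-01 4.26223066e-04] 0.00019773065164373324
((382.8995666503906, 160.19540405273438), (19.197219848632812, 20.887670516967773), 47.0008544921875)
[[ 0.5041866  -0.01392304  0.05      ]]
```

```bash
python3 - <<'E'
from h import *
import pickle
c=pickle.load(open('w1.pkl','rb')); 
def q(p,z): return onz(c,np.array([p])/3.3+[80,10]-.35,z).round(4)
print('drift top',q((267,133),.110),'collar right edge',q((414,175),.056))
print('bolt top',q((186,322),.090)); print('stub top',q((106,475),.076))
cr=np.array([(342,15),(500,155),(183,594),(28,482)])
for p in cr: print(q(p,.052))
X=np.array([q(p,.052)[0] for p in cr]); print(X.mean(0)); print([np.degrees(np.arctan2(*(X[j]-X[i])[[1,0]])) for i,j in [(0,3),(1,2)]],np.linalg.norm(X[0]-X[3]))
P=cloud(c); 
m=np.isfinite(P[...,2])&(P[...,2]>.1)&(P[...,2]<.125)&(abs(P[...,0]-.42)<.04)&(abs(P[...,1]+.23)<.04); p=P[m]; print(m.sum(),p.mean(0),(p.min(0)+p.max(0))/2)
m=np.isfinite(P[...,2])&(P[...,2]>.083)&(P[...,2]<.095)&(abs(P[...,0]-.47)<.03)&(abs(P[...,1]+.26)<.03); p=P[m]; print(m.sum(),p.mean(0),(p.min(0)+p.max(0))/2)
E
```

```text
drift top [[ 0.4302 -0.2286  0.11  ]] collar right edge [[ 0.4294 -0.2108  0.056 ]]
bolt top [[ 0.4801 -0.2616  0.09  ]]
stub top [[ 0.5298 -0.2953  0.076 ]]
[[ 0.3875 -0.2349  0.052 ]]
[[ 0.4199 -0.1862  0.052 ]]
[[ 0.5727 -0.2867  0.052 ]]
[[ 0.5404 -0.3368  0.052 ]]
[ 0.480125 -0.26115   0.052   ]
[np.float64(-33.68141910649632), np.float64(-33.33381992395274)] 0.1837444420928154
780 [ 0.43064118 -0.22750727  0.10814498] [ 0.43032184 -0.22920841  0.10561821]
584 [ 0.4797884  -0.26090041  0.08867351] [ 0.46687965 -0.25209987  0.0872475 ]
```

```bash
cat >> h.py <<'E'
def plan(B,n=5,A=None):
    if A is None: A=T_tool(observe())
    ra=R.from_matrix(A[:3,:3]); d=(ra.inv()*R.from_matrix(B[:3,:3])).as_rotvec()
    prev=A
    for i in range(1,n+1):
        M=np.eye(4);M[:3,:3]=(ra*R.from_rotvec(d*i/n)).as_matrix();M[:3,3]=A[:3,3]+(B[:3,3]-A[:3,3])*i/n
        print(i,*rel(prev,M)); prev=M
E
python3 - <<'E'
from h import *
plan(pose(.4301,-.2283,.18,-33.5)); print(T_tool(observe())[:3,3])
E
```

```text
1 [ 13.3 -25.6 -22.8] [ 8.06 -0.02  0.02]
2 [ 13.3 -28.5 -19. ] [ 8.06 -0.02  0.02]
3 [ 13.3 -30.9 -14.8] [ 8.06 -0.02  0.02]
4 [ 13.3 -32.7 -10.3] [ 8.06 -0.02  0.02]
5 [ 13.3 -33.8  -5.7] [ 8.06 -0.02  0.02]
[ 0.52831749 -0.08766677  0.24631785]
```

Request:
arm_command --targets '[{"tx": 0.0133,"ty": -0.0256,"tz": -0.0228,"wx": 8.06,"wy": 0,"wz": 0,"grip": 0.05},{"tx": 0.0133,"ty": -0.0285,"tz": -0.019,"wx": 8.06,"wy": 0,"wz": 0,"grip": 0.05},{"tx": 0.0133,"ty": -0.031,"tz": -0.0148,"wx": 8.06,"wy": 0,"wz": 0,"grip": 0.05},{"tx": 0.0133,"ty": -0.0327,"tz": -0.0103,"wx": 8.06,"wy": 0,"wz": 0,"grip": 0.05},{"tx": 0.0133,"ty": -0.0338,"tz": -0.0057,"wx": 8.06,"wy": 0,"wz": 0,"grip": 0.05}]'

```text
time_s: 2.8
position: [0.4334, -0.2253, 0.1795]
tcp_rot: [0.451, 1.523, -0.451]
wrist_force: [0.4, -1.0, -0.1]
width: 0.0502
```

```bash
python3 - <<'E'
from h import *
c=cam('wrist'); save(c,'w2.png'); s=observe(); print(s['position'],s['joint_velocities'].round(3))
plan(pose(.4301,-.2283,.130,-33.5)); 
E
```

```text
[ 0.42917897 -0.22691254  0.1769298 ] [ 0.057  0.002  0.018 -0.019 -0.058  0.133]
1 [ 9.4 -0.1  0.4] [ 0.   -0.07  0.02]
2 [ 9.4 -0.1  0.4] [ 0.   -0.07  0.02]
3 [ 9.4 -0.1  0.3] [ 0.   -0.07  0.02]
4 [ 9.4 -0.1  0.3] [ 0.   -0.07  0.02]
5 [ 9.4 -0.1  0.3] [ 0.   -0.07  0.02]
```

View pics/w2.png

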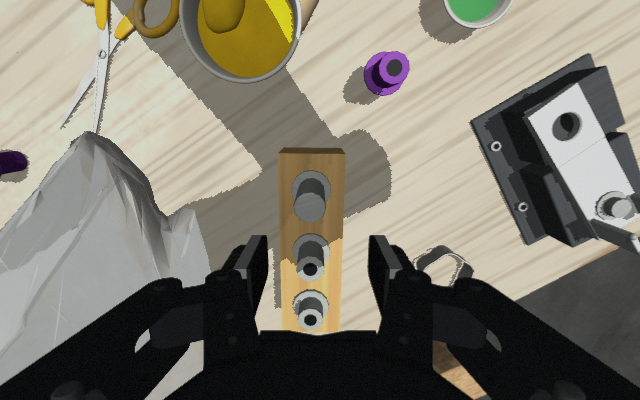

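```bash
python3 - <<'E'
from h import *
c=cam('wrist'); im=c['image']; s=observe(); print(s['position'])
print('top',onz(c,[(310,206)],.110)) 
P=cloud(c); m=np.isfinite(P[...,2])&(P[...,2]>.102)&(P[...,2]<.125); m[:, :270]=0;m[:,350:]=0;m[:150]=0;m[235:]=0
vv,uu=np.nonzero(m); print(uu.min(),uu.max(),vv.min(),vv.max(),np.nanmedian(P[m][:,2]))
a=cv2.resize(im[150:340,240:400],None,fx=3.5,fy=3.5,interpolation=cv2.INTER_CUBIC); cv2.imwrite('pics/w2z.png',a[:,:,::-1])
E
```

```text
[ 0.43080273 -0.22595041  0.17788009]
top [[ 0.42381441 -0.22898665  0.11      ]]
299 330 195 227 0.10880303331879221
```

View pics/w2z.png

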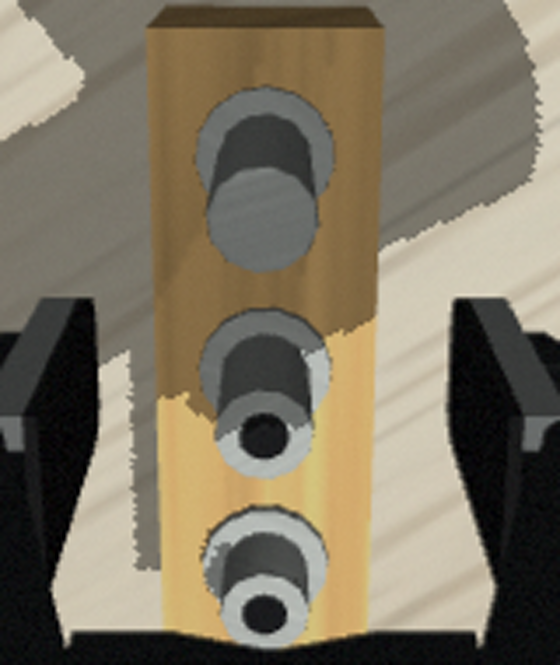

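```bash
python3 - <<'E'
from h import *
c=cam('wrist'); s=observe(); print(s['position'],s['time_s'])
P=cloud(c); m=np.isfinite(P[...,2])&(P[...,2]>.102)&(P[...,2]<.125); m[:, :270]=0;m[:,350:]=0;m[:150]=0;m[235:]=0
cn=max(cv2.findContours(m.astype(np.uint8),0,cv2.CHAIN_APPROX_NONE)[0],key=cv2.contourArea); e=cv2.minEnclosingCircle(cn); print(e,onz(c,[e[0]],.11))
plan(pose(.4301,-.2283,.066,-33.5))
E
```

```text
[ 0.43273555 -0.22541195  0.1790123 ] 2.95
((312.0643005371094, 209.24598693847656), 16.509201049804688) [[ 0.42860995 -0.22835854  0.11      ]]
1 [22.6 -0.8 -0.1] [ 0.13 -0.02  0.01]
2 [22.6 -0.8 -0.1] [ 0.13 -0.02  0.01]
3 [22.6 -0.8 -0.1] [ 0.13 -0.02  0.01]
4 [22.6 -0.8 -0.1] [ 0.13 -0.02  0.01]
5 [22.6 -0.8 -0.1] [ 0.13 -0.02  0.01]
```

Request:
arm_command --targets '[{"tx": 0.02,"ty": 0,"tz": 0,"wx": 0,"wy": 0,"wz": 0,"grip": 0.05},{"tx": 0.02,"ty": 0,"tz": 0,"wx": 0,"wy": 0,"wz": 0,"grip": 0.05},{"tx": 0.01,"ty": 0,"tz": 0,"wx": 0,"wy": 0,"wz": 0,"grip": 0.05},{"tx": 0,"ty": 0,"tz": 0,"wx": 0,"wy": 0,"wz": 0,"grip": 0.05},{"tx": 0,"ty": 0,"tz": 0,"wx": 0,"wy": 0,"wz": 0,"grip": 0.05}]'

```text
time_s: 3.45
position: [0.4353, -0.2242, 0.1305]
tcp_rot: [0.446, 1.523, -0.446]
wrist_force: [0.6, -0.3, 1.2]
width: 0.0496
```

```bash
python3 - <<'E'
from h import *
c=cam('wrist'); save(c,'w3.png'); 
for i in range(3):
  s=observe(); print(s['position'],s['time_s'],s['joint_velocities'].round(3))
P=cloud(c); m=np.isfinite(P[...,2])&(P[...,2]>.102)&(P[...,2]<.125); m[:, :270]=0;m[:,350:]=0;m[:150]=0;m[255:]=0
cn=max(cv2.findContours(m.astype(np.uint8),0,cv2.CHAIN_APPROX_NONE)[0],key=cv2.contourArea); e=cv2.minEnclosingCircle(cn); print(e,onz(c,[e[0]],.11))
plan(pose(.4301,-.2283,.066,-33.5))
E
```

```text
[ 0.43542119 -0.22432736  0.13077733] 3.5 [-0.004 -0.007  0.002 -0.002  0.002 -0.001]
[ 0.43542119 -0.22432736  0.13077733] 3.5 [-0.004 -0.007  0.002 -0.002  0.002 -0.001]
[ 0.43542119 -0.22432736  0.13077733] 3.5 [-0.004 -0.007  0.002 -0.002  0.002 -0.001]
((304.0161437988281, 228.15591430664062), 20.72675132751465) [[ 0.42846611 -0.22794762  0.11      ]]
1 [13.  -1.2 -0.5] [ 0.17  0.02 -0.01]
2 [13.  -1.2 -0.5] [ 0.17  0.02 -0.01]
3 [13.  -1.2 -0.5] [ 0.17  0.02 -0.01]
4 [13.  -1.2 -0.5] [ 0.17  0.02 -0.01]
5 [13.  -1.2 -0.5] [ 0.17  0.02 -0.01]
```

View pics/w3.png

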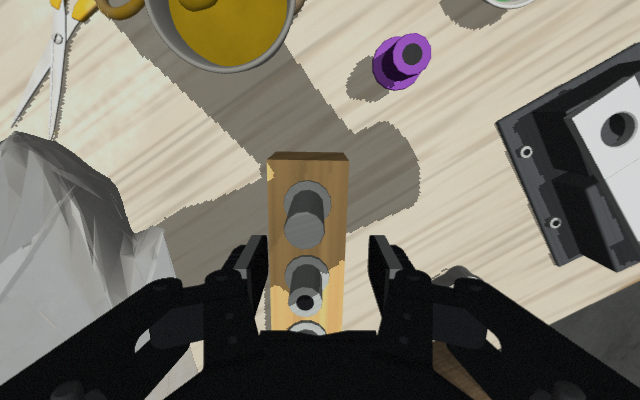

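Request:
arm_command --targets '[{"tx": 0.005,"ty": -0.0066,"tz": -0.003,"wx": 0,"wy": 0,"wz": 0,"grip": 0.05},{"tx": 0.02,"ty": 0,"tz": 0,"wx": 0.8,"wy": 0,"wz": 0,"grip": 0.05},{"tx": 0.02,"ty": 0,"tz": 0,"wx": 0,"wy": 0,"wz": 0,"grip": 0.05},{"tx": 0.02,"ty": 0,"tz": 0,"wx": 0,"wy": 0,"wz": 0,"grip": 0.05},{"tx": 0,"ty": 0,"tz": 0,"wx": 0,"wy": 0,"wz": 0,"grip": 0.05}]'

```text
time_s: 4.0
position: [0.4262, -0.2281, 0.063]
tcp_rot: [0.459, 1.527, -0.459]
wrist_force: [0.4, 0.4, -0.5]
width: 0.0501
```

```bash
python3 - <<'E'
from h import *
c=cam('wrist'); save(c,'w4.png'); 
s=observe(); print(s['position'],s['time_s'],s['joint_velocities'].round(3),s['wrist_force'])
E
```

```text
[ 0.42740834 -0.22843428  0.06434011] 4.05 [ 0.001 -0.028  0.034  0.014 -0.004 -0.002] [ 0.13461659 -0.02304609  0.281459  ]
```

View pics/w4.png

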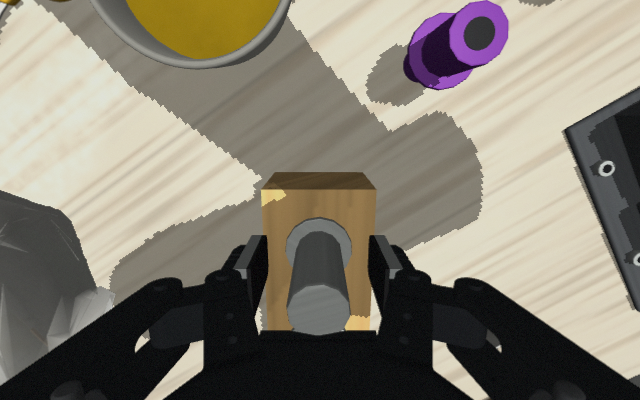

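Request:
arm_command --targets '[{"tx": 0,"ty": 0,"tz": 0,"wx": 0,"wy": 0,"wz": 0,"grip": 0.015},{"tx": 0,"ty": 0,"tz": 0,"wx": 0,"wy": 0,"wz": 0,"grip": 0.015},{"tx": 0,"ty": 0,"tz": 0,"wx": 0,"wy": 0,"wz": 0,"grip": 0.015},{"tx": 0,"ty": 0,"tz": 0,"wx": 0,"wy": 0,"wz": 0,"grip": 0.015},{"tx": 0,"ty": 0,"tz": 0,"wx": 0,"wy": 0,"wz": 0,"grip": 0.015}]'

```text
time_s: 4.55
position: [0.4293, -0.2286, 0.0662]
tcp_rot: [0.457, 1.519, -0.458]
wrist_force: [-1.5, 0.5, 5.8]
width: 0.0225
```

```bash
python3 - <<'E'
from h import *
s=observe(); print(s['position'],s['time_s'],s['joint_velocities'].round(3),s['wrist_force'],s['ft_torque'],s['width'])
E
```

```text
[ 0.42928267 -0.22861592  0.06620012] 4.55 [-0.001  0.002 -0.    -0.002  0.001  0.   ] [-1.5266513   0.45864301  5.79877243] [0.06097576 0.2696723  0.002579  ] 0.02247361421441836
```

Request:
arm_command --targets '[{"tx": -0.01,"ty": 0,"tz": 0,"wx": 0,"wy": 0,"wz": 0,"grip": 0.015},{"tx": -0.02,"ty": 0,"tz": 0,"wx": 0,"wy": 0,"wz": 0,"grip": 0.015},{"tx": -0.025,"ty": 0,"tz": 0,"wx": 0,"wy": 0,"wz": 0,"grip": 0.015},{"tx": -0.02,"ty": 0,"tz": 0,"wx": 0,"wy": 0,"wz": 0,"grip": 0.015},{"tx": -0.005,"ty": 0,"tz": 0,"wx": 0,"wy": 0,"wz": 0,"grip": 0.015}]'

```text
time_s: 5.05
position: [0.4294, -0.2285, 0.1473]
tcp_rot: [0.458, 1.517, -0.457]
wrist_force: [-0.6, -0.0, -0.5]
width: 0.0227
```

```bash
python3 - <<'E'
from h import *
s=observe(); print(s['position'],s['time_s'],s['wrist_force'],s['ft_torque'],s['width'])
plan(pose(.504,-.006,.125,-1.9),10)
E
```

```text
[ 0.42942073 -0.22853357  0.14729528] 5.05 [-0.59011924 -0.04850204 -0.45983472] [-0.03093873 -0.06892065  0.03724588] 0.02269093820662838
1 [ 2.2 22.7 -6.1] [-3.16  0.03 -0.  ]
2 [ 2.2 23.  -4.8] [-3.16  0.03 -0.  ]
3 [ 2.2 23.2 -3.5] [-3.16  0.03 -0.  ]
4 [ 2.2 23.4 -2.3] [-3.16  0.03 -0.  ]
5 [ 2.2 23.4 -1. ] [-3.16  0.03 -0.  ]
6 [ 2.2 23.5  0.3] [-3.16  0.03 -0.  ]
7 [ 2.2 23.4  1.6] [-3.16  0.03 -0.  ]
8 [ 2.2 23.3  2.9] [-3.16  0.03 -0.  ]
9 [ 2.2 23.1  4.2] [-3.16  0.03 -0.  ]
10 [ 2.2 22.8  5.5] [-3.16  0.03 -0.  ]
```

Request:
arm_command --targets '[{"tx": 0,"ty": 0.0227,"tz": -0.0061,"wx": -3.16,"wy": 0,"wz": 0,"grip": 0.015},{"tx": 0,"ty": 0.023,"tz": -0.0048,"wx": -3.16,"wy": 0,"wz": 0,"grip": 0.015},{"tx": 0,"ty": 0.0232,"tz": -0.0035,"wx": -3.16,"wy": 0,"wz": 0,"grip": 0.015},{"tx": 0,"ty": 0.0234,"tz": -0.0023,"wx": -3.16,"wy": 0,"wz": 0,"grip": 0.015},{"tx": 0,"ty": 0.0234,"tz": -0.001,"wx": -3.16,"wy": 0,"wz": 0,"grip": 0.015}]'

```text
time_s: 5.55
position: [0.4648, -0.1159, 0.144]
tcp_rot: [0.241, 1.559, -0.241]
wrist_force: [0.5, -0.1, -1.7]
width: 0.0228
```

Request:
arm_command --targets '[{"tx": 0.002,"ty": 0.0235,"tz": 0.0003,"wx": -3.16,"wy": 0,"wz": 0,"grip": 0.015},{"tx": 0.004,"ty": 0.0234,"tz": 0.0016,"wx": -3.16,"wy": 0,"wz": 0,"grip": 0.015},{"tx": 0.008,"ty": 0.0233,"tz": 0.0029,"wx": -3.16,"wy": 0,"wz": 0,"grip": 0.015},{"tx": 0.008,"ty": 0.0231,"tz": 0.0042,"wx": -3.16,"wy": 0.3,"wz": 0,"grip": 0.015},{"tx": 0,"ty": 0.0228,"tz": 0.0055,"wx": -3.16,"wy": 0,"wz": 0,"grip": 0.015}]'

```text
time_s: 6.05
position: [0.5014, -0.005, 0.1208]
tcp_rot: [0.025, 1.58, -0.025]
wrist_force: [-0.1, -0.4, -1.2]
width: 0.0227
```

```bash
python3 - <<'E'
from h import *
c=cam('wrist'); save(c,'w5.png');c=cam('scene'); save(c,'s5.png')
cv2.imwrite('pics/s5z.png',cv2.resize(c['image'][140:240,240:360],None,fx=6,fy=6)[:,:,::-1])
s=observe(); print(s['position'],s['time_s'],s['wrist_force'],s['ft_torque'],s['width'],s['tcp_rot'])
plan(pose(.504,-.006,.125,-1.9),1)
E
```

```text
[ 0.50311784 -0.00378865  0.12178814] 6.15 [-0.28435422 -0.88660576 -0.44437232] [0.01062147 0.01622668 0.02010389] 0.022692537153172623 [ 0.02395825  1.57701193 -0.0232959 ]
1 [-3.2 -2.2  0.9] [ 0.18 -0.36 -0.02]
```

View pics/w5.png

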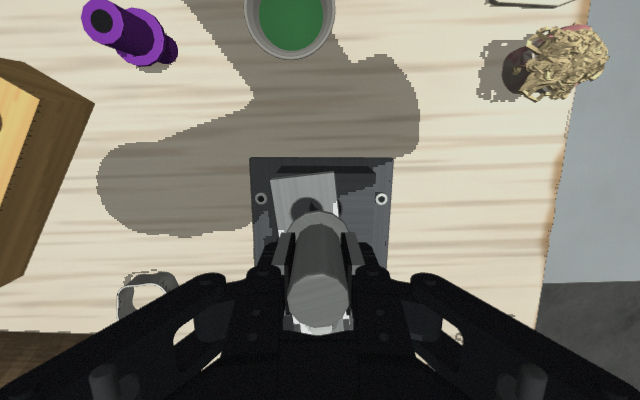

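View pics/s5z.png

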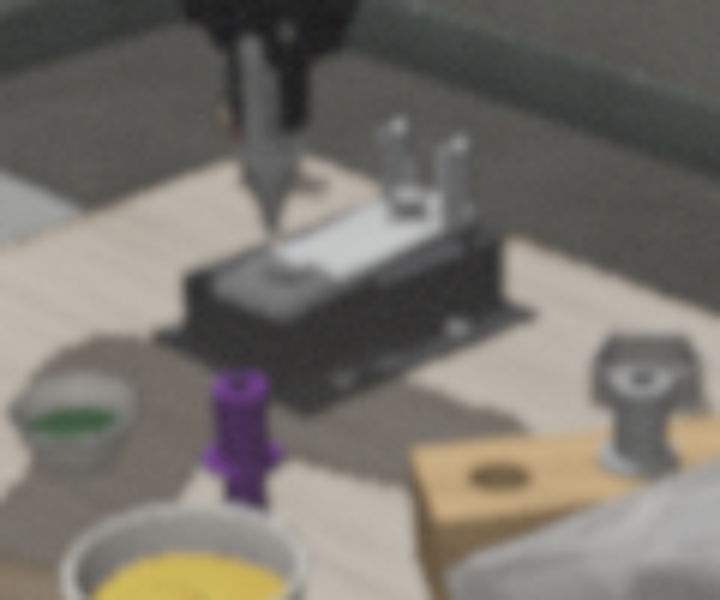

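Request:
arm_command --targets '[{"tx": 0.004,"ty": -0.004,"tz": 0,"wx": 0,"wy": -0.3,"wz": 0,"grip": 0.015},{"tx": 0.004,"ty": 0,"tz": 0,"wx": 0,"wy": 0,"wz": 0,"grip": 0.015},{"tx": 0.004,"ty": 0,"tz": 0,"wx": 0,"wy": 0,"wz": 0,"grip": 0.015},{"tx": 0,"ty": 0,"tz": 0,"wx": 0,"wy": 0,"wz": 0,"grip": 0.015},{"tx": 0,"ty": 0,"tz": 0,"wx": 0,"wy": 0,"wz": 0,"grip": 0.015}]'

```text
time_s: 6.65
position: [0.5025, -0.0101, 0.1107]
tcp_rot: [0.027, 1.571, -0.027]
wrist_force: [0.2, -0.4, -1.9]
width: 0.0229
```

```bash
python3 - <<'E'
from h import *
for i in range(1):
  c=cam('wrist'); save(c,'w6.png'); s=observe(); print(s['position'],s['time_s'],s['wrist_force'],s['ft_torque'],s['width'],s['joint_velocities'].round(3))
plan(pose(.504,-.008,.0957,-1.9),1)
cv2.imwrite('pics/w6z.png',cv2.resize(c['image'][150:300,230:410],None,fx=4,fy=4)[:,:,::-1])
E
```

```text
[ 0.50263162 -0.01000158  0.11084683] 6.7 [ 0.37795905 -0.02052685 -1.38440336] [-0.01292884 -0.0129721   0.01375913] 0.02274005807285875 [ 0.004 -0.002  0.004  0.001  0.001  0.001]
1 [15.1  2.   1.3] [-0.04  0.01 -0.02]
```

View pics/w6z.png

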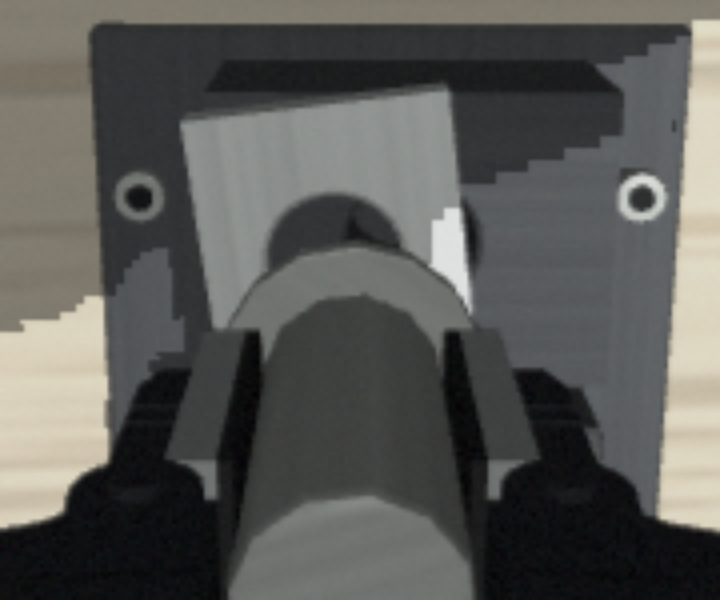

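Request:
arm_command --targets '[{"tx": 0,"ty": 0.002,"tz": 0.0013,"wx": 0,"wy": 0,"wz": 0,"grip": 0.015},{"tx": 0.004,"ty": 0,"tz": 0,"wx": 0,"wy": 0,"wz": 0,"grip": 0.015},{"tx": 0.004,"ty": 0,"tz": 0,"wx": 0,"wy": 0,"wz": 0,"grip": 0.015},{"tx": 0,"ty": 0,"tz": 0,"wx": 0,"wy": 0,"wz": 0,"grip": 0.015},{"tx": 0,"ty": 0,"tz": 0,"wx": 0,"wy": 0,"wz": 0,"grip": 0.015}]'

```text
time_s: 7.2
position: [0.5039, -0.0077, 0.1025]
tcp_rot: [0.026, 1.571, -0.026]
wrist_force: [0.4, -0.4, -0.1]
width: 0.0225
```

Request:
arm_command --targets '[{"tx": 0.003,"ty": 0,"tz": 0,"wx": 0,"wy": 0,"wz": 0,"grip": 0.015},{"tx": 0.0025,"ty": 0,"tz": 0,"wx": 0,"wy": 0,"wz": 0,"grip": 0.015},{"tx": 0.002,"ty": 0,"tz": 0,"wx": 0,"wy": 0,"wz": 0,"grip": 0.015},{"tx": 0,"ty": 0,"tz": 0,"wx": 0,"wy": 0,"wz": 0,"grip": 0.015},{"tx": 0,"ty": 0,"tz": 0,"wx": 0,"wy": 0,"wz": 0,"grip": 0.015}]'

```text
time_s: 7.7
position: [0.504, -0.0077, 0.0952]
tcp_rot: [0.026, 1.571, -0.026]
wrist_force: [-0.4, -0.4, -1.1]
width: 0.0227
```

Request:
arm_command --targets '[{"tx": 0,"ty": -0.0005,"tz": 0,"wx": 0,"wy": 0,"wz": 0,"grip": 0.015},{"tx": 0,"ty": -0.0005,"tz": 0,"wx": 0,"wy": 0,"wz": 0,"grip": 0.015},{"tx": 0,"ty": 0,"tz": 0,"wx": 0,"wy": 0,"wz": 0,"grip": 0.015},{"tx": 0,"ty": 0,"tz": 0,"wx": 0,"wy": 0,"wz": 0,"grip": 0.015},{"tx": 0,"ty": 0,"tz": 0,"wx": 0,"wy": 0,"wz": 0,"grip": 0.015}]'

```text
time_s: 8.2
position: [0.504, -0.0087, 0.0953]
tcp_rot: [0.027, 1.57, -0.026]
wrist_force: [0.4, 0.5, -0.5]
width: 0.0229
```

Request:
arm_command --targets '[{"tx": 0,"ty": -0.0005,"tz": 0,"wx": 0,"wy": 0,"wz": 0,"grip": 0.015},{"tx": 0,"ty": -0.0005,"tz": 0,"wx": 0,"wy": 0,"wz": 0,"grip": 0.015},{"tx": 0,"ty": 0,"tz": 0,"wx": 0,"wy": 0,"wz": 0,"grip": 0.015},{"tx": 0,"ty": 0,"tz": 0,"wx": 0,"wy": 0,"wz": 0,"grip": 0.015},{"tx": 0,"ty": 0,"tz": 0,"wx": 0,"wy": 0,"wz": 0,"grip": 0.015}]'

```text
time_s: 8.7
position: [0.5041, -0.0094, 0.0954]
tcp_rot: [0.027, 1.57, -0.025]
wrist_force: [-0.7, 1.6, -1.4]
width: 0.0228
```

Request:
arm_command --targets '[{"tx": 0,"ty": -0.0005,"tz": 0,"wx": 0,"wy": 0,"wz": 0,"grip": 0.015},{"tx": 0,"ty": -0.0005,"tz": 0,"wx": 0,"wy": 0,"wz": 0,"grip": 0.015},{"tx": 0,"ty": 0,"tz": 0,"wx": 0,"wy": 0,"wz": 0,"grip": 0.015},{"tx": 0,"ty": 0,"tz": 0,"wx": 0,"wy": 0,"wz": 0,"grip": 0.015},{"tx": 0,"ty": 0,"tz": 0,"wx": 0,"wy": 0,"wz": 0,"grip": 0.015}]'

```text
time_s: 9.2
position: [0.5042, -0.01, 0.0954]
tcp_rot: [0.027, 1.57, -0.025]
wrist_force: [0.4, 6.0, 0.3]
width: 0.0226
```

```bash
python3 - <<'E'
from h import *
s=observe(); print(s['position'],s['time_s'],s['wrist_force'],s['ft_torque'],s['width'],s['tcp_rot'])
E
```

```text
[ 0.50424818 -0.01003933  0.09542142] 9.2 [0.41840014 5.99812805 0.30951091] [ 1.88671327  0.18488645 -0.00531939] 0.02262582655006387 [ 0.0274901   1.56954665 -0.02500158]
```

Request:
arm_command --targets '[{"tx": 0,"ty": 0.002,"tz": 0,"wx": 0,"wy": 0,"wz": 0,"grip": 0.015},{"tx": 0,"ty": 0.002,"tz": 0,"wx": 0,"wy": 0,"wz": 0,"grip": 0.015},{"tx": 0,"ty": 0.002,"tz": 0,"wx": 0,"wy": 0,"wz": 0,"grip": 0.015},{"tx": 0,"ty": 0.002,"tz": 0,"wx": 0,"wy": 0,"wz": 0,"grip": 0.015},{"tx": 0,"ty": 0.002,"tz": 0,"wx": 0,"wy": 0,"wz": 0,"grip": 0.015}]'

```text
time_s: 9.7
position: [0.5038, -0.0015, 0.0952]
tcp_rot: [0.025, 1.572, -0.027]
wrist_force: [-0.5, -5.0, -0.5]
width: 0.0227
```

Request:
arm_command --targets '[{"tx": 0,"ty": 0.0015,"tz": 0,"wx": 0,"wy": 0,"wz": 0,"grip": 0.015},{"tx": 0,"ty": 0.0015,"tz": 0,"wx": 0,"wy": 0,"wz": 0,"grip": 0.015},{"tx": 0,"ty": 0.001,"tz": 0,"wx": 0,"wy": 0,"wz": 0,"grip": 0.015},{"tx": 0,"ty": 0.001,"tz": 0,"wx": 0,"wy": 0,"wz": 0,"grip": 0.015},{"tx": 0,"ty": 0.0005,"tz": 0,"wx": 0,"wy": 0,"wz": 0,"grip": 0.015}]'

```text
time_s: 10.2
position: [0.5045, 0.0049, 0.0953]
tcp_rot: [0.026, 1.571, -0.026]
wrist_force: [0.5, -4.4, -0.6]
width: 0.0226
```

```bash
python3 - <<'E'
from h import *
s=observe(); print(s['position'],s['time_s'],s['wrist_force'],s['ft_torque'],s['width'],s['tcp_rot'])
c=cam('wrist'); save(c,'w7.png')
cv2.imwrite('pics/w7z.png',cv2.resize(c['image'][130:300,220:420],None,fx=4,fy=3.5)[:,:,::-1])
E
```

```text
[0.50445288 0.00490576 0.0953364 ] 10.2 [ 0.48185936 -4.37281039 -0.60052865] [-1.49637361 -0.14523651 -0.00340407] 0.022564596782022397 [ 0.02643212  1.57051586 -0.02572475]
```

View pics/w7z.png

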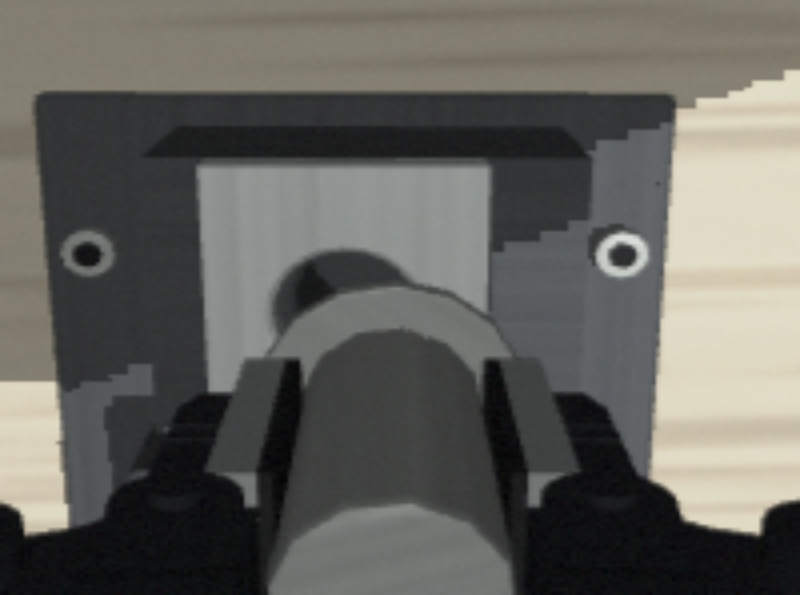

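Request:
arm_command --targets '[{"tx": 0,"ty": 0.001,"tz": 0,"wx": 0,"wy": 0,"wz": 0,"grip": 0.015},{"tx": 0,"ty": 0.0007,"tz": 0,"wx": 0,"wy": 0,"wz": 0,"grip": 0.015},{"tx": 0,"ty": 0,"tz": 0,"wx": 0,"wy": 0,"wz": 0,"grip": 0.015},{"tx": 0,"ty": -0.003,"tz": 0,"wx": 0,"wy": 0,"wz": 0,"grip": 0.015},{"tx": 0.001,"ty": -0.003,"tz": 0,"wx": 0,"wy": 0,"wz": 0,"grip": 0.015}]'

```text
time_s: 10.75
position: [0.5045, 0.0011, 0.0942]
tcp_rot: [0.028, 1.57, -0.025]
wrist_force: [0.4, -0.4, -0.4]
width: 0.0226
```

Request:
arm_command --targets '[{"tx": 0.003,"ty": -0.0009,"tz": 0,"wx": 0,"wy": 0,"wz": 0,"grip": 0.015},{"tx": 0.003,"ty": 0,"tz": 0,"wx": 0,"wy": 0,"wz": 0,"grip": 0.015},{"tx": 0.002,"ty": 0,"tz": 0,"wx": 0,"wy": 0,"wz": 0,"grip": 0.015},{"tx": 0,"ty": 0,"tz": 0,"wx": 0,"wy": 0,"wz": 0,"grip": 0.015},{"tx": 0,"ty": 0,"tz": 0,"wx": 0,"wy": 0,"wz": 0,"grip": 0.015}]'

```text
time_s: 11.25
position: [0.5042, -0.0003, 0.0862]
tcp_rot: [0.026, 1.571, -0.026]
wrist_force: [0.2, -0.3, -1.7]
width: 0.0223
```

```bash
python3 - <<'E'
from h import *
s=observe(); print(s['position'],s['time_s'],s['wrist_force'],s['ft_torque'],s['width'],s['tcp_rot'])
c=cam('wrist'); save(c,'w8.png')
cv2.imwrite('pics/w8z.png',cv2.resize(c['image'][130:300,220:420],None,fx=4,fy=3.5)[:,:,::-1])
E
```

```text
[ 5.04246601e-01 -3.17199368e-04  8.61740658e-02] 11.25 [ 0.17348709 -0.27330306 -1.6696777 ] [0.02811764 0.03383881 0.0665359 ] 0.022309646227904892 [ 0.0263855   1.57075532 -0.02575484]
```

View pics/w8z.png

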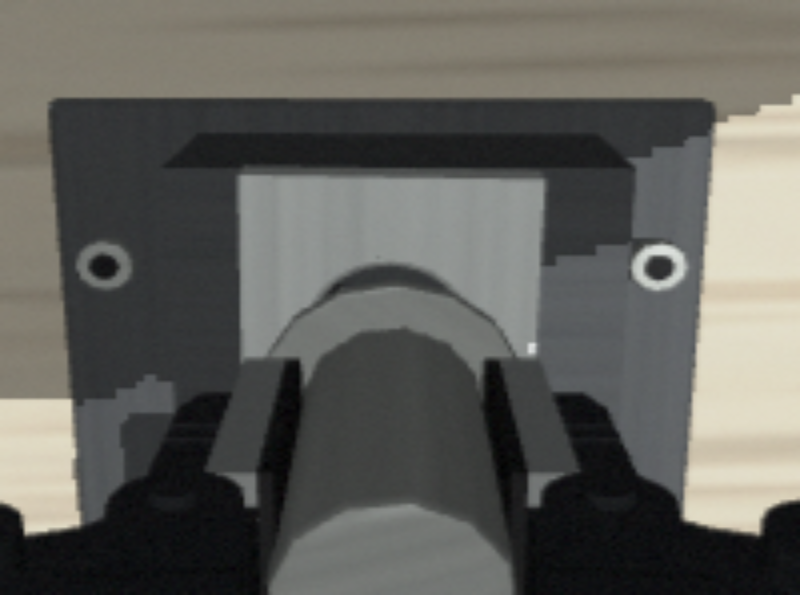

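Hole and drift are now concentric by eye (hole at ~(392,265), collar centred at ~395). Descend in small steps.

Request:
arm_command --targets '[{"tx": 0.002,"ty": 0,"tz": 0,"wx": 0,"wy": 0,"wz": 0,"grip": 0.015},{"tx": 0.002,"ty": 0,"tz": 0,"wx": 0,"wy": 0,"wz": 0,"grip": 0.015},{"tx": 0.002,"ty": 0,"tz": 0,"wx": 0,"wy": 0,"wz": 0,"grip": 0.015},{"tx": 0,"ty": 0,"tz": 0,"wx": 0,"wy": 0,"wz": 0,"grip": 0.015},{"tx": 0,"ty": 0,"tz": 0,"wx": 0,"wy": 0,"wz": 0,"grip": 0.015}]'

```text
time_s: 11.8
position: [0.5042, -0.0004, 0.0802]
tcp_rot: [0.026, 1.571, -0.026]
wrist_force: [0.3, -0.0, -1.2]
width: 0.0226
```

Request:
arm_command --targets '[{"tx": 0.001,"ty": 0,"tz": 0,"wx": 0,"wy": 0,"wz": 0,"grip": 0.015},{"tx": 0.001,"ty": 0,"tz": 0,"wx": 0,"wy": 0,"wz": 0,"grip": 0.015},{"tx": 0.001,"ty": 0,"tz": 0,"wx": 0,"wy": 0,"wz": 0,"grip": 0.015},{"tx": 0,"ty": 0,"tz": 0,"wx": 0,"wy": 0,"wz": 0,"grip": 0.015},{"tx": 0,"ty": 0,"tz": 0,"wx": 0,"wy": 0,"wz": 0,"grip": 0.015}]'

```text
time_s: 12.3
position: [0.5039, -0.0005, 0.0771]
tcp_rot: [0.026, 1.571, -0.026]
wrist_force: [-0.7, -0.5, -2.8]
width: 0.023
```

Request:
arm_command --targets '[{"tx": 0.001,"ty": 0,"tz": 0,"wx": 0,"wy": 0,"wz": 0,"grip": 0.015},{"tx": 0.001,"ty": 0,"tz": 0,"wx": 0,"wy": 0,"wz": 0,"grip": 0.015},{"tx": 0.001,"ty": 0,"tz": 0,"wx": 0,"wy": 0,"wz": 0,"grip": 0.015},{"tx": 0,"ty": 0,"tz": 0,"wx": 0,"wy": 0,"wz": 0,"grip": 0.015},{"tx": 0,"ty": 0,"tz": 0,"wx": 0,"wy": 0,"wz": 0,"grip": 0.015}]'

```text
time_s: 12.8
position: [0.5039, -0.0005, 0.0741]
tcp_rot: [0.026, 1.572, -0.026]
wrist_force: [-1.4, -0.9, -1.3]
width: 0.0223
```

Request:
arm_command --targets '[{"tx": 0.001,"ty": 0,"tz": 0,"wx": 0,"wy": 0,"wz": 0,"grip": 0.015},{"tx": 0.001,"ty": 0,"tz": 0,"wx": 0,"wy": 0,"wz": 0,"grip": 0.015},{"tx": 0.001,"ty": 0,"tz": 0,"wx": 0,"wy": 0,"wz": 0,"grip": 0.015},{"tx": 0,"ty": 0,"tz": 0,"wx": 0,"wy": 0,"wz": 0,"grip": 0.015},{"tx": 0,"ty": 0,"tz": 0,"wx": 0,"wy": 0,"wz": 0,"grip": 0.015}]'

```text
time_s: 13.3
position: [0.5039, -0.0005, 0.0711]
tcp_rot: [0.026, 1.571, -0.026]
wrist_force: [-1.4, -2.1, -2.6]
width: 0.0225
```

Request:
arm_command --targets '[{"tx": 0.001,"ty": -0.0003,"tz": 0,"wx": 0,"wy": 0,"wz": 0,"grip": 0.015},{"tx": 0.001,"ty": 0,"tz": 0,"wx": 0,"wy": 0,"wz": 0,"grip": 0.015},{"tx": 0.001,"ty": 0,"tz": 0,"wx": 0,"wy": 0,"wz": 0,"grip": 0.015},{"tx": 0,"ty": 0,"tz": 0,"wx": 0,"wy": 0,"wz": 0,"grip": 0.015},{"tx": 0,"ty": 0,"tz": 0,"wx": 0,"wy": 0,"wz": 0,"grip": 0.015}]'

```text
time_s: 13.8
position: [0.5037, -0.0003, 0.068]
tcp_rot: [0.027, 1.572, -0.026]
wrist_force: [-4.0, 3.6, -0.2]
width: 0.0228
```

Request:
arm_command --targets '[{"tx": 0.0005,"ty": 0.0005,"tz": -0.0006,"wx": 0,"wy": 0,"wz": 0,"grip": 0.015},{"tx": 0.001,"ty": 0,"tz": 0,"wx": 0,"wy": 0,"wz": 0,"grip": 0.015},{"tx": 0.001,"ty": 0,"tz": 0,"wx": 0,"wy": 0,"wz": 0,"grip": 0.015},{"tx": 0,"ty": 0,"tz": 0,"wx": 0,"wy": 0,"wz": 0,"grip": 0.015},{"tx": 0,"ty": 0,"tz": 0,"wx": 0,"wy": 0,"wz": 0,"grip": 0.015}]'

```text
time_s: 14.3
position: [0.5036, -0.0001, 0.0656]
tcp_rot: [0.027, 1.571, -0.026]
wrist_force: [-4.0, 0.5, -1.5]
width: 0.0226
```

Request:
arm_command --targets '[{"tx": 0.0006,"ty": 0,"tz": -0.0005,"wx": 0,"wy": 0,"wz": 0,"grip": 0.015},{"tx": 0.0006,"ty": 0,"tz": 0,"wx": 0,"wy": 0,"wz": 0,"grip": 0.015},{"tx": 0.0005,"ty": 0,"tz": 0,"wx": 0,"wy": 0,"wz": 0,"grip": 0.015},{"tx": 0,"ty": 0,"tz": 0,"wx": 0,"wy": 0,"wz": 0,"grip": 0.015},{"tx": 0,"ty": 0,"tz": 0,"wx": 0,"wy": 0,"wz": 0,"grip": 0.015}]'

```text
time_s: 14.8
position: [0.5035, -0.0001, 0.0643]
tcp_rot: [0.026, 1.57, -0.026]
wrist_force: [-3.3, 1.6, 0.0]
width: 0.0227
```

Request:
arm_command --targets '[{"tx": 0.0005,"ty": 0,"tz": -0.0003,"wx": 0,"wy": 0,"wz": 0,"grip": 0.015},{"tx": 0.0005,"ty": 0,"tz": 0,"wx": 0,"wy": 0,"wz": 0,"grip": 0.015},{"tx": 0,"ty": 0,"tz": 0,"wx": 0,"wy": 0,"wz": 0,"grip": 0.015},{"tx": 0,"ty": 0,"tz": 0,"wx": 0,"wy": 0,"wz": 0,"grip": 0.015},{"tx": 0,"ty": 0,"tz": 0,"wx": 0,"wy": 0,"wz": 0,"grip": 0.015}]'

```text
time_s: 15.3
position: [0.5035, -0.0001, 0.0642]
tcp_rot: [0.026, 1.569, -0.025]
wrist_force: [-4.3, 0.7, 7.6]
width: 0.0226
```

Request:
arm_command --targets '[{"tx": 0.0005,"ty": 0,"tz": 0,"wx": 0,"wy": 0,"wz": 0,"grip": 0.015},{"tx": 0.0005,"ty": 0,"tz": 0,"wx": 0,"wy": 0,"wz": 0,"grip": 0.015},{"tx": 0,"ty": 0,"tz": 0,"wx": 0,"wy": 0,"wz": 0,"grip": 0.015},{"tx": 0,"ty": 0,"tz": 0,"wx": 0,"wy": 0,"wz": 0,"grip": 0.015},{"tx": 0,"ty": 0,"tz": 0,"wx": 0,"wy": 0,"wz": 0,"grip": 0.015}]'

```text
time_s: 15.8
position: [0.5035, -0.0001, 0.0641]
tcp_rot: [0.026, 1.569, -0.025]
wrist_force: [-6.6, 2.2, 13.2]
width: 0.0231
```

Request:
arm_command --targets '[{"tx": 0,"ty": 0,"tz": 0,"wx": 0,"wy": 0,"wz": 0,"grip": 0.015},{"tx": 0,"ty": 0,"tz": 0,"wx": 0,"wy": 0,"wz": 0,"grip": 0.015},{"tx": 0,"ty": 0,"tz": 0,"wx": 0,"wy": 0,"wz": 0,"grip": 0.015},{"tx": 0,"ty": 0,"tz": 0,"wx": 0,"wy": 0,"wz": 0,"grip": 0.015},{"tx": 0,"ty": 0,"tz": 0,"wx": 0,"wy": 0,"wz": 0,"grip": 0.015}]'

```text
time_s: 16.3
position: [0.5035, -0.0001, 0.0641]
tcp_rot: [0.026, 1.569, -0.025]
wrist_force: [-7.0, 2.9, 13.1]
width: 0.0228
```

```bash
python3 - <<'E'
from h import *
s=observe(); print(s['position'],s['time_s'],s['wrist_force'],s['ft_torque'],s['width'],s['tcp_rot'])
c=cam('scene'); 
cv2.imwrite('pics/s9z.png',cv2.resize(c['image'][140:240,240:360],None,fx=6,fy=6)[:,:,::-1])
c=cam('wrist'); save(c,'w9.png')
E
```

```text
[ 5.03488707e-01 -8.75438648e-05  6.40861014e-02] 16.3 [-6.98206466  2.86489695 13.07770488] [ 0.58481509  1.98016943 -0.05277466] 0.022810788235108268 [ 0.0257998   1.56871196 -0.02522017]
```

View pics/s9z.png

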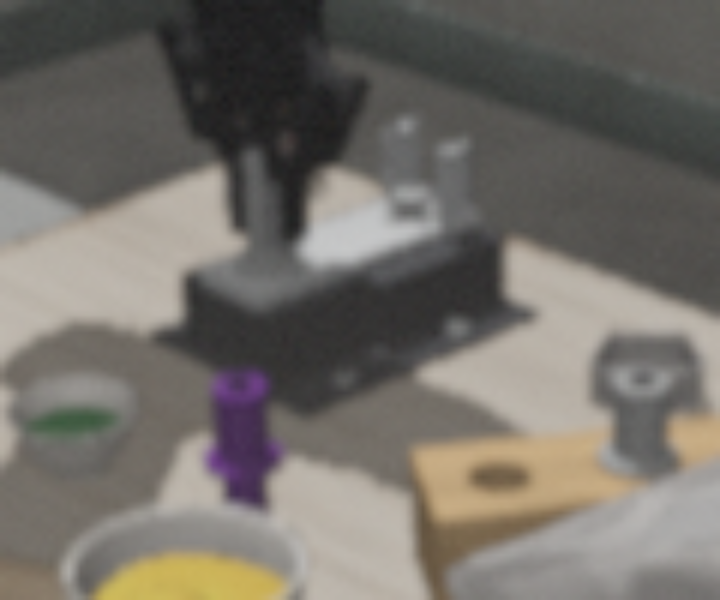

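View pics/w9.png

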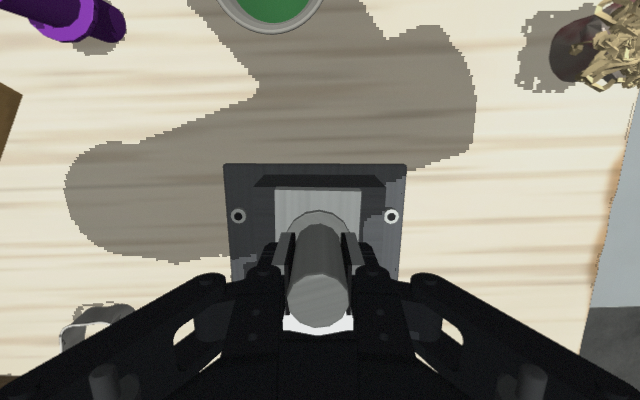

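Request:
arm_command --targets '[{"tx": -0.002,"ty": 0,"tz": -0.0008,"wx": 0,"wy": 0,"wz": 0,"grip": 0.015},{"tx": -0.003,"ty": 0,"tz": 0,"wx": 0,"wy": 0,"wz": 0,"grip": 0.015},{"tx": -0.005,"ty": 0,"tz": 0,"wx": 0,"wy": 0,"wz": 0,"grip": 0.015},{"tx": -0.005,"ty": 0,"tz": 0,"wx": 0,"wy": 0,"wz": 0,"grip": 0.015},{"tx": -0.005,"ty": 0,"tz": 0,"wx": 0,"wy": 0,"wz": 0,"grip": 0.015}]'

```text
time_s: 16.9
position: [0.5023, -0.0001, 0.0825]
tcp_rot: [0.027, 1.57, -0.026]
wrist_force: [-0.5, -0.7, -1.1]
width: 0.0225
```

Request:
arm_command --targets '[{"tx": -0.01,"ty": 0,"tz": 0,"wx": 0,"wy": 0,"wz": 0,"grip": 0.015},{"tx": -0.015,"ty": 0,"tz": 0,"wx": 0,"wy": 0,"wz": 0,"grip": 0.015},{"tx": -0.02,"ty": 0,"tz": 0,"wx": 0,"wy": 0,"wz": 0,"grip": 0.015},{"tx": -0.015,"ty": 0,"tz": 0,"wx": 0,"wy": 0,"wz": 0,"grip": 0.015},{"tx": -0.005,"ty": 0,"tz": 0,"wx": 0,"wy": 0,"wz": 0,"grip": 0.015}]'

```text
time_s: 17.4
position: [0.5032, 0.0002, 0.1494]
tcp_rot: [0.027, 1.566, -0.025]
wrist_force: [-0.1, -0.7, -1.3]
width: 0.0227
```

```bash
python3 - <<'E'
from h import *
s=observe(); print(s['position'],s['time_s'],s['wrist_force'],s['ft_torque'],s['width'],s['tcp_rot'])
c=cam('wrist'); save(c,'w10.png')
c=cam('scene'); save(c,'s10.png')
cv2.imwrite('pics/s10z.png',cv2.resize(c['image'][140:240,240:360],None,fx=6,fy=6)[:,:,::-1])
plan(pose(.4293,-.2286,.148,-33.4),10)
E
```

```text
[5.03176772e-01 1.51134102e-04 1.49428550e-01] 17.4 [-0.10661295 -0.66103523 -1.29512366] [ 0.05406328 -0.04630415  0.02517782] 0.022734368347687627 [ 0.02701358  1.56639274 -0.02462054]
1 [ -0.  -23.1  -6.5] [ 3.15  0.01 -0.01]
2 [ -0.  -23.4  -5.3] [ 3.15  0.01 -0.01]
3 [ -0.  -23.7  -4. ] [ 3.15  0.01 -0.01]
4 [ -0.  -23.9  -2.7] [ 3.15  0.01 -0.01]
5 [ -0.  -24.   -1.4] [ 3.15  0.01 -0.01]
6 [ -0. -24.  -0.] [ 3.15  0.01 -0.01]
7 [ -0.  -24.    1.3] [ 3.15  0.01 -0.01]
8 [ -0.  -23.9   2.6] [ 3.15  0.01 -0.01]
9 [ -0.  -23.7   3.9] [ 3.15  0.01 -0.01]
10 [  0.  -23.4   5.2] [ 3.15  0.01 -0.01]
```

View pics/w10.png

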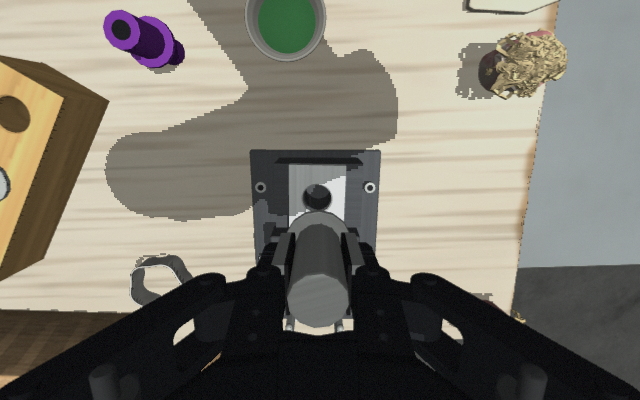

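View pics/s10z.png

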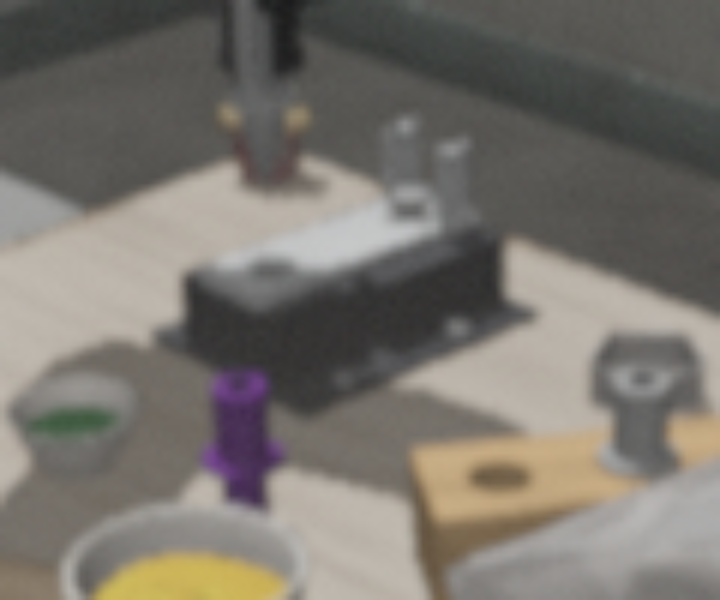

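Request:
arm_command --targets '[{"tx": 0,"ty": -0.0231,"tz": -0.0065,"wx": 3.15,"wy": 0,"wz": 0,"grip": 0.015},{"tx": 0,"ty": -0.0234,"tz": -0.0053,"wx": 3.15,"wy": 0,"wz": 0,"grip": 0.015},{"tx": 0,"ty": -0.0237,"tz": -0.004,"wx": 3.15,"wy": 0,"wz": 0,"grip": 0.015},{"tx": 0,"ty": -0.0239,"tz": -0.0027,"wx": 3.15,"wy": 0,"wz": 0,"grip": 0.015},{"tx": 0,"ty": -0.024,"tz": -0.0014,"wx": 3.15,"wy": 0,"wz": 0,"grip": 0.015}]'

```text
time_s: 18.0
position: [0.4643, -0.1153, 0.146]
tcp_rot: [0.244, 1.559, -0.244]
wrist_force: [-0.1, -1.3, -1.7]
width: 0.0226
```

Request:
arm_command --targets '[{"tx": 0,"ty": -0.024,"tz": 0,"wx": 3.15,"wy": 0,"wz": 0,"grip": 0.015},{"tx": 0,"ty": -0.024,"tz": 0.0013,"wx": 3.15,"wy": 0,"wz": 0,"grip": 0.015},{"tx": 0,"ty": -0.0239,"tz": 0.0026,"wx": 3.15,"wy": 0,"wz": 0,"grip": 0.015},{"tx": 0,"ty": -0.0237,"tz": 0.0039,"wx": 3.15,"wy": 0,"wz": 0,"grip": 0.015},{"tx": 0,"ty": -0.0234,"tz": 0.0052,"wx": 3.15,"wy": 0,"wz": 0,"grip": 0.015}]'

```text
time_s: 18.5
position: [0.4278, -0.2296, 0.146]
tcp_rot: [0.459, 1.524, -0.458]
wrist_force: [1.1, 0.5, -2.0]
width: 0.0229
```

Request:
arm_command --targets '[{"tx": 0,"ty": 0,"tz": 0,"wx": 0,"wy": 0,"wz": 0,"grip": 0.015},{"tx": 0,"ty": 0,"tz": 0,"wx": 0,"wy": 0,"wz": 0,"grip": 0.015},{"tx": 0,"ty": 0,"tz": 0,"wx": 0,"wy": 0,"wz": 0,"grip": 0.015},{"tx": 0,"ty": 0,"tz": 0,"wx": 0,"wy": 0,"wz": 0,"grip": 0.015},{"tx": 0,"ty": 0,"tz": 0,"wx": 0,"wy": 0,"wz": 0,"grip": 0.015}]'

```text
time_s: 19.0
position: [0.429, -0.2283, 0.147]
tcp_rot: [0.456, 1.522, -0.455]
wrist_force: [-0.8, -0.0, -1.4]
width: 0.0228
```

```bash
python3 - <<'E'
from h import *
c=cam('wrist'); save(c,'w11.png')
s=observe(); print(s['position'],s['time_s'],s['wrist_force'],s['joint_velocities'].round(3),s['width'],s['tcp_rot'])
plan(pose(.4293,-.2286,.110,-33.4),1)
E
```

```text
[ 0.42903075 -0.2283541   0.14698065] 19.05 [ 0.04850461  0.48123226 -2.24274033] [-0.003 -0.002  0.002  0.    -0.001  0.001] 0.022923441073614267 [ 0.45621485  1.52243554 -0.4554784 ]
1 [37.  -0.1  0.4] [ 0.06 -0.01 -0.02]
```

View pics/w11.png

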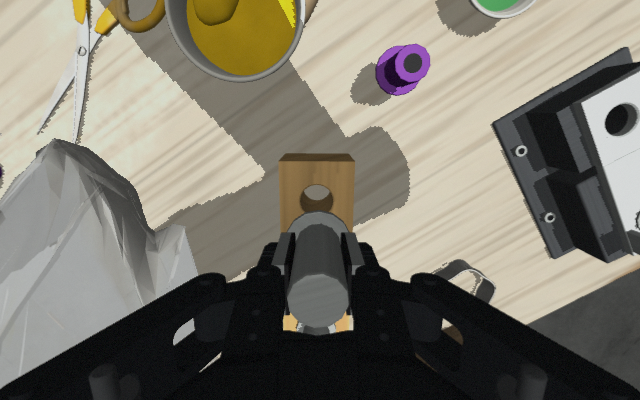

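Request:
arm_command --targets '[{"tx": 0.015,"ty": 0,"tz": 0.0003,"wx": 0,"wy": 0,"wz": 0,"grip": 0.015},{"tx": 0.02,"ty": 0,"tz": 0,"wx": 0,"wy": 0,"wz": 0,"grip": 0.015},{"tx": 0.02,"ty": 0,"tz": 0,"wx": 0,"wy": 0,"wz": 0,"grip": 0.015},{"tx": 0.014,"ty": 0,"tz": 0,"wx": 0,"wy": 0,"wz": 0,"grip": 0.015},{"tx": 0.005,"ty": 0,"tz": 0,"wx": 0,"wy": 0,"wz": 0,"grip": 0.015}]'

```text
time_s: 19.55
position: [0.4283, -0.2286, 0.0717]
tcp_rot: [0.457, 1.525, -0.456]
wrist_force: [-0.3, 0.1, -1.2]
width: 0.0229
```

Request:
arm_command --targets '[{"tx": 0.003,"ty": 0,"tz": 0,"wx": 0,"wy": 0,"wz": 0,"grip": 0.015},{"tx": 0.003,"ty": 0,"tz": 0,"wx": 0,"wy": 0,"wz": 0,"grip": 0.015},{"tx": 0.001,"ty": 0,"tz": 0,"wx": 0,"wy": 0,"wz": 0,"grip": 0.015},{"tx": 0,"ty": 0,"tz": 0,"wx": 0,"wy": 0,"wz": 0,"grip": 0.015},{"tx": 0,"ty": 0,"tz": 0,"wx": 0,"wy": 0,"wz": 0,"grip": 0.015}]'

```text
time_s: 20.05
position: [0.4294, -0.2291, 0.0664]
tcp_rot: [0.457, 1.521, -0.456]
wrist_force: [0.1, -0.3, -0.3]
width: 0.0228
```

Request:
arm_command --targets '[{"tx": 0,"ty": 0,"tz": 0,"wx": 0,"wy": 0,"wz": 0,"grip": 0.03},{"tx": 0,"ty": 0,"tz": 0,"wx": 0,"wy": 0,"wz": 0,"grip": 0.05},{"tx": 0,"ty": 0,"tz": 0,"wx": 0,"wy": 0,"wz": 0,"grip": 0.05},{"tx": 0,"ty": 0,"tz": 0,"wx": 0,"wy": 0,"wz": 0,"grip": 0.05},{"tx": -0.01,"ty": 0,"tz": 0,"wx": 0,"wy": 0,"wz": 0,"grip": 0.05}]'

```text
time_s: 20.55
position: [0.4281, -0.2288, 0.0753]
tcp_rot: [0.457, 1.525, -0.457]
wrist_force: [-0.5, -0.7, 0.4]
width: 0.0501
```

Request:
arm_command --targets '[{"tx": -0.02,"ty": 0,"tz": 0,"wx": 0,"wy": 0,"wz": 0,"grip": 0.05},{"tx": -0.025,"ty": 0,"tz": 0,"wx": 0,"wy": 0,"wz": 0,"grip": 0.05},{"tx": -0.015,"ty": 0,"tz": 0.02,"wx": 0,"wy": 0,"wz": 0,"grip": 0.05},{"tx": 0,"ty": 0,"tz": 0.02,"wx": 0,"wy": 0,"wz": 0,"grip": 0.05},{"tx": 0,"ty": 0,"tz": 0.02,"wx": 0,"wy": 0,"wz": 0,"grip": 0.05}]'

```text
time_s: 21.05
position: [0.4803, -0.2626, 0.1379]
tcp_rot: [0.457, 1.519, -0.456]
wrist_force: [0.3, -0.3, -1.0]
width: 0.0501
```

```bash
python3 - <<'E'
from h import *
c=cam('wrist'); save(c,'w12.png')
s=observe(); print(s['position'],s['time_s'],s['wrist_force'],s['joint_velocities'].round(3),s['width'])
plan(pose(.4795,-.2614,.064,-33.5),1)
E
```

```text
[ 0.48298904 -0.26412455  0.13745534] 21.1 [ 3.23942149 -1.2637772   0.64029917] [ 0.014 -0.019 -0.055 -0.007  0.023 -0.026] 0.04965775580401988
1 [73.4  0.3 -4.8] [ 0.13  0.27 -0.05]
```

View pics/w12.png

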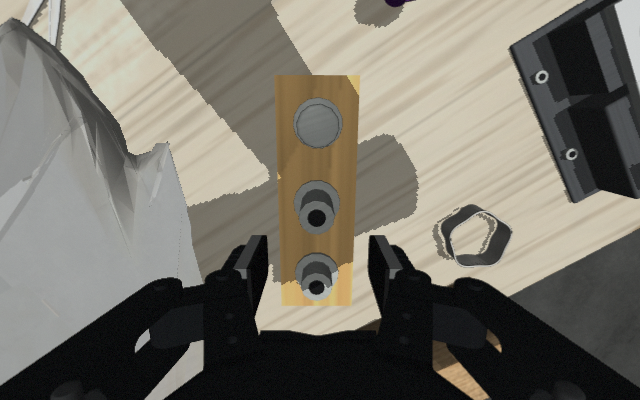

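```bash
python3 - <<'E'
from h import *
c=cam('wrist'); s=observe(); print(s['position'])
a=cv2.resize(c['image'][180:250,270:370],None,fx=6,fy=6,interpolation=cv2.INTER_CUBIC); cv2.imwrite('pics/w12z.png',a[:,:,::-1])
g=cv2.cvtColor(c['image'],cv2.COLOR_RGB2GRAY)
print(onz(c,[(316,217)],.090), onz(c,[(318,123)],.110))
plan(pose(.4797,-.2617,.061,-33.5),1)
E
```

```text
[ 0.48118006 -0.26320249  0.13683218]
[[ 0.48204274 -0.26364963  0.09      ]] [[ 0.43237806 -0.22948911  0.11      ]]
1 [75.8  0.4 -2.2] [ 0.07  0.14 -0.04]
```

View pics/w12z.png

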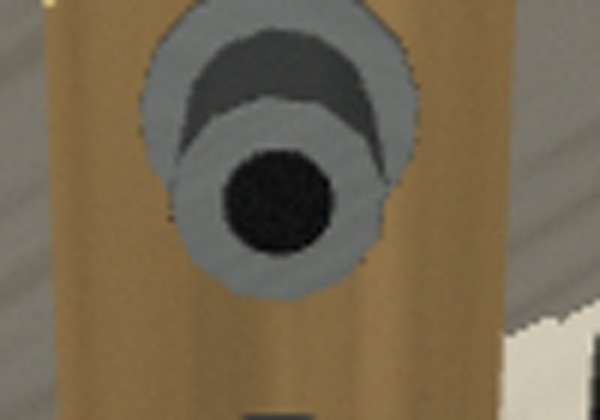

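Request:
arm_command --targets '[{"tx": 0.015,"ty": 0,"tz": -0.002,"wx": 0,"wy": 0,"wz": 0,"grip": 0.05},{"tx": 0.02,"ty": 0,"tz": 0,"wx": 0,"wy": 0,"wz": 0,"grip": 0.05},{"tx": 0.02,"ty": 0,"tz": 0,"wx": 0,"wy": 0,"wz": 0,"grip": 0.05},{"tx": 0.014,"ty": 0,"tz": 0,"wx": 0,"wy": 0,"wz": 0,"grip": 0.05},{"tx": 0.004,"ty": 0,"tz": 0,"wx": 0,"wy": 0,"wz": 0,"grip": 0.05}]'

```text
time_s: 21.65
position: [0.4758, -0.2604, 0.0618]
tcp_rot: [0.458, 1.526, -0.457]
wrist_force: [-0.1, 1.0, 0.1]
width: 0.0501
```

```bash
python3 - <<'E'
from h import *
c=cam('wrist'); save(c,'w13.png'); c=cam('wrist')
s=observe(); print(s['position'],s['time_s'],s['wrist_force'],s['joint_velocities'].round(3),s['width'])
plan(pose(.4796,-.2617,.060,-33.5),1)
E
```

```text
[ 0.47692605 -0.26074802  0.06292399] 21.75 [-0.05995361 -0.52329928  0.94045269] [-0.001 -0.018  0.023  0.006 -0.001  0.   ] 0.049928113417074406
1 [2.9 0.7 2.8] [ 0.1  -0.08  0.01]
```

View pics/w13.png

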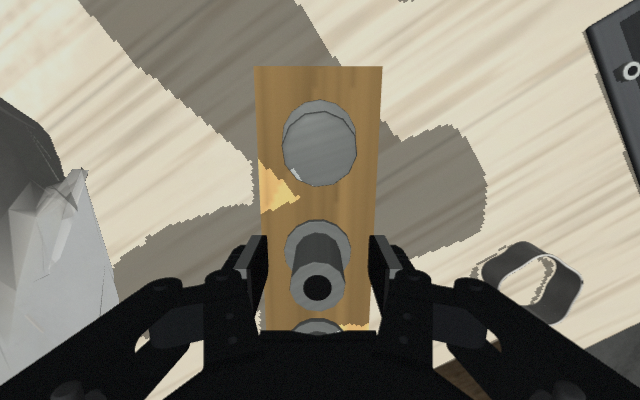

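Request:
arm_command --targets '[{"tx": 0.003,"ty": 0,"tz": 0.0012,"wx": 0,"wy": 0,"wz": 0,"grip": 0.05},{"tx": 0,"ty": 0,"tz": 0,"wx": 0,"wy": 0,"wz": 0,"grip": 0.05},{"tx": 0,"ty": 0,"tz": 0,"wx": 0,"wy": 0,"wz": 0,"grip": 0.015},{"tx": 0,"ty": 0,"tz": 0,"wx": 0,"wy": 0,"wz": 0,"grip": 0.015},{"tx": 0,"ty": 0,"tz": 0,"wx": 0,"wy": 0,"wz": 0,"grip": 0.015}]'

```text
time_s: 22.25
position: [0.4789, -0.2618, 0.0607]
tcp_rot: [0.457, 1.521, -0.456]
wrist_force: [0.3, 0.2, 3.9]
width: 0.0225
```

Request:
arm_command --targets '[{"tx": 0,"ty": 0,"tz": 0,"wx": 0,"wy": 0,"wz": 0,"grip": 0.015},{"tx": 0,"ty": 0,"tz": 0,"wx": 0,"wy": 0,"wz": 0,"grip": 0.015},{"tx": 0,"ty": 0,"tz": 0,"wx": 0,"wy": 0,"wz": 0,"grip": 0.015},{"tx": 0,"ty": 0,"tz": 0,"wx": 0,"wy": 0,"wz": 0,"grip": 0.015},{"tx": 0,"ty": 0,"tz": 0,"wx": 0,"wy": 0,"wz": 0,"grip": 0.015}]'

```text
time_s: 22.75
position: [0.4789, -0.2618, 0.0607]
tcp_rot: [0.457, 1.521, -0.456]
wrist_force: [-0.7, 0.8, 6.0]
width: 0.0228
```

Request:
arm_command --targets '[{"tx": -0.01,"ty": 0,"tz": 0,"wx": 0,"wy": 0,"wz": 0,"grip": 0.015},{"tx": -0.02,"ty": 0,"tz": 0,"wx": 0,"wy": 0,"wz": 0,"grip": 0.015},{"tx": -0.025,"ty": 0,"tz": 0,"wx": 0,"wy": 0,"wz": 0,"grip": 0.015},{"tx": -0.015,"ty": 0,"tz": 0,"wx": 0,"wy": 0,"wz": 0,"grip": 0.015},{"tx": -0.005,"ty": 0,"tz": 0,"wx": 0,"wy": 0,"wz": 0,"grip": 0.015}]'

```text
time_s: 23.25
position: [0.4792, -0.2618, 0.1368]
tcp_rot: [0.457, 1.519, -0.456]
wrist_force: [0.4, -0.2, -1.6]
width: 0.0224
```

```bash
python3 - <<'E'
from h import *
s=observe(); print(s['position'],s['time_s'],s['wrist_force'],s['ft_torque'],s['width'])
plan(pose(.5034,0,.125,-1.9),10)
E
```

```text
[ 0.4791805  -0.26184784  0.13675554] 23.25 [ 0.3856884  -0.15622705 -1.59468589] [ 0.00700237  0.00977351 -0.01982134] 0.022412695720316855
1 [  1.2  23.2 -12.4] [-3.15  0.02 -0.  ]
2 [  1.2  23.8 -11.1] [-3.15  0.02 -0.  ]
3 [ 1.2 24.4 -9.8] [-3.15  0.02 -0.  ]
4 [ 1.2 24.9 -8.4] [-3.15  0.02 -0.  ]
5 [ 1.2 25.3 -7. ] [-3.15  0.02 -0.  ]
6 [ 1.2 25.7 -5.6] [-3.15  0.02 -0.  ]
7 [ 1.2 26.  -4.2] [-3.15  0.02 -0.  ]
8 [ 1.2 26.1 -2.8] [-3.15  0.02 -0.  ]
9 [ 1.2 26.3 -1.3] [-3.15  0.02 -0.  ]
10 [ 1.2 26.3  0.1] [-3.15  0.02 -0.  ]
```

Request:
arm_command --targets '[{"tx": 0,"ty": 0.0232,"tz": -0.0124,"wx": -3.15,"wy": 0,"wz": 0,"grip": 0.015},{"tx": 0,"ty": 0.0238,"tz": -0.0111,"wx": -3.15,"wy": 0,"wz": 0,"grip": 0.015},{"tx": 0,"ty": 0.0244,"tz": -0.0098,"wx": -3.15,"wy": 0,"wz": 0,"grip": 0.015},{"tx": 0,"ty": 0.0249,"tz": -0.0084,"wx": -3.15,"wy": 0,"wz": 0,"grip": 0.015},{"tx": 0,"ty": 0.0253,"tz": -0.007,"wx": -3.15,"wy": 0,"wz": 0,"grip": 0.015}]'

```text
time_s: 23.75
position: [0.4897, -0.1297, 0.1341]
tcp_rot: [0.241, 1.56, -0.24]
wrist_force: [0.2, 0.3, -0.6]
width: 0.0226
```

Request:
arm_command --targets '[{"tx": 0.002,"ty": 0.0257,"tz": -0.0056,"wx": -3.15,"wy": 0,"wz": 0,"grip": 0.015},{"tx": 0.003,"ty": 0.026,"tz": -0.0042,"wx": -3.15,"wy": 0,"wz": 0,"grip": 0.015},{"tx": 0.005,"ty": 0.0261,"tz": -0.0028,"wx": -3.15,"wy": 0,"wz": 0,"grip": 0.015},{"tx": 0.005,"ty": 0.0263,"tz": -0.0013,"wx": -3.15,"wy": 0,"wz": 0,"grip": 0.015},{"tx": 0,"ty": 0.0263,"tz": 0,"wx": -3.15,"wy": 0,"wz": 0,"grip": 0.015}]'

```text
time_s: 24.25
position: [0.5013, 0.001, 0.1186]
tcp_rot: [0.025, 1.574, -0.025]
wrist_force: [-0.7, 0.0, -1.2]
width: 0.0224
```

Request:
arm_command --targets '[{"tx": 0,"ty": 0,"tz": 0,"wx": 0,"wy": 0,"wz": 0,"grip": 0.015},{"tx": 0,"ty": 0,"tz": 0,"wx": 0,"wy": 0,"wz": 0,"grip": 0.015},{"tx": 0,"ty": 0,"tz": 0,"wx": 0,"wy": 0,"wz": 0,"grip": 0.015},{"tx": 0,"ty": 0,"tz": 0,"wx": 0,"wy": 0,"wz": 0,"grip": 0.015},{"tx": 0,"ty": 0,"tz": 0,"wx": 0,"wy": 0,"wz": 0,"grip": 0.015}]'

```text
time_s: 24.75
position: [0.5025, -0.0006, 0.1201]
tcp_rot: [0.028, 1.571, -0.027]
wrist_force: [-0.3, -0.9, -0.2]
width: 0.0222
```

```bash
python3 - <<'E'
from h import *
c=cam('wrist'); save(c,'w14.png')
s=observe(); print(s['position'],s['time_s'],s['wrist_force'],s['ft_torque'],s['width'],s['tcp_rot'])
plan(pose(.5034,0,.100,-1.9),1)
cv2.imwrite('pics/w14z.png',cv2.resize(c['image'][130:300,220:420],None,fx=4,fy=3.5)[:,:,::-1])
E
```

```text
[ 5.02573701e-01 -4.73866164e-04  1.20099782e-01] 24.8 [ 0.13555693  0.78126136 -1.64255844] [-0.00944085  0.01082077  0.06434567] 0.022111648874698735 [ 0.0275134   1.57065469 -0.02677342]
1 [20.1  0.5  0.8] [-0.08 -0.   -0.03]
```

View pics/w14z.png

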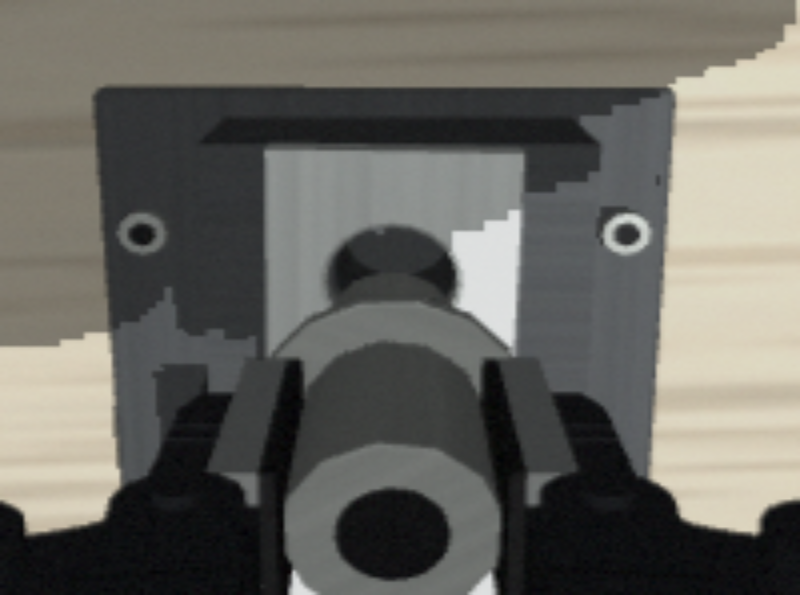

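Request:
arm_command --targets '[{"tx": 0.006,"ty": 0.0004,"tz": 0.0008,"wx": 0,"wy": 0,"wz": 0,"grip": 0.015},{"tx": 0.008,"ty": 0,"tz": 0,"wx": 0,"wy": 0,"wz": 0,"grip": 0.015},{"tx": 0.005,"ty": 0,"tz": 0,"wx": 0,"wy": 0,"wz": 0,"grip": 0.015},{"tx": 0.002,"ty": 0,"tz": 0,"wx": 0,"wy": 0,"wz": 0,"grip": 0.015},{"tx": 0,"ty": 0,"tz": 0,"wx": 0,"wy": 0,"wz": 0,"grip": 0.015}]'

```text
time_s: 25.3
position: [0.5032, 0.0004, 0.0985]
tcp_rot: [0.026, 1.572, -0.026]
wrist_force: [0.8, -0.1, -1.8]
width: 0.0224
```

Request:
arm_command --targets '[{"tx": 0.001,"ty": 0,"tz": 0,"wx": 0,"wy": 0,"wz": 0,"grip": 0.015},{"tx": 0.0015,"ty": 0,"tz": 0,"wx": 0,"wy": 0,"wz": 0,"grip": 0.015},{"tx": 0.0015,"ty": 0,"tz": 0,"wx": 0,"wy": 0,"wz": 0,"grip": 0.015},{"tx": 0.001,"ty": 0,"tz": 0,"wx": 0,"wy": 0,"wz": 0,"grip": 0.015},{"tx": 0,"ty": 0,"tz": 0,"wx": 0,"wy": 0,"wz": 0,"grip": 0.015}]'

```text
time_s: 25.8
position: [0.5034, 0.0005, 0.094]
tcp_rot: [0.026, 1.571, -0.026]
wrist_force: [0.1, 0.2, -0.0]
width: 0.0225
```

Request:
arm_command --targets '[{"tx": 0.001,"ty": -0.0004,"tz": 0,"wx": 0,"wy": 0,"wz": 0,"grip": 0.015},{"tx": 0.0015,"ty": 0,"tz": 0,"wx": 0,"wy": 0,"wz": 0,"grip": 0.015},{"tx": 0.0015,"ty": 0,"tz": 0,"wx": 0,"wy": 0,"wz": 0,"grip": 0.015},{"tx": 0.001,"ty": 0,"tz": 0,"wx": 0,"wy": 0,"wz": 0,"grip": 0.015},{"tx": 0,"ty": 0,"tz": 0,"wx": 0,"wy": 0,"wz": 0,"grip": 0.015}]'

```text
time_s: 26.3
position: [0.5034, 0.0001, 0.0889]
tcp_rot: [0.026, 1.571, -0.026]
wrist_force: [-0.3, -0.1, -0.8]
width: 0.0226
```

Request:
arm_command --targets '[{"tx": 0.001,"ty": 0,"tz": 0,"wx": 0,"wy": 0,"wz": 0,"grip": 0.015},{"tx": 0.0015,"ty": 0,"tz": 0,"wx": 0,"wy": 0,"wz": 0,"grip": 0.015},{"tx": 0.0015,"ty": 0,"tz": 0,"wx": 0,"wy": 0,"wz": 0,"grip": 0.015},{"tx": 0.001,"ty": 0,"tz": 0,"wx": 0,"wy": 0,"wz": 0,"grip": 0.015},{"tx": 0,"ty": 0,"tz": 0,"wx": 0,"wy": 0,"wz": 0,"grip": 0.015}]'

```text
time_s: 26.8
position: [0.5033, 0.0001, 0.0839]
tcp_rot: [0.026, 1.571, -0.026]
wrist_force: [0.4, -0.5, -0.8]
width: 0.0223
```

Request:
arm_command --targets '[{"tx": 0.001,"ty": 0,"tz": 0,"wx": 0,"wy": 0,"wz": 0,"grip": 0.015},{"tx": 0.001,"ty": 0,"tz": 0,"wx": 0,"wy": 0,"wz": 0,"grip": 0.015},{"tx": 0.001,"ty": 0,"tz": 0,"wx": 0,"wy": 0,"wz": 0,"grip": 0.015},{"tx": 0,"ty": 0,"tz": 0,"wx": 0,"wy": 0,"wz": 0,"grip": 0.015},{"tx": 0,"ty": 0,"tz": 0,"wx": 0,"wy": 0,"wz": 0,"grip": 0.015}]'

```text
time_s: 27.3
position: [0.5035, 0.0001, 0.081]
tcp_rot: [0.026, 1.571, -0.026]
wrist_force: [0.9, -0.5, -2.3]
width: 0.0226
```

Request:
arm_command --targets '[{"tx": 0.0015,"ty": 0,"tz": 0,"wx": 0,"wy": 0,"wz": 0,"grip": 0.015},{"tx": 0.002,"ty": 0,"tz": 0,"wx": 0,"wy": 0,"wz": 0,"grip": 0.015},{"tx": 0.002,"ty": 0,"tz": 0,"wx": 0,"wy": 0,"wz": 0,"grip": 0.015},{"tx": 0.002,"ty": 0,"tz": 0,"wx": 0,"wy": 0,"wz": 0,"grip": 0.015},{"tx": 0.001,"ty": 0,"tz": 0,"wx": 0,"wy": 0,"wz": 0,"grip": 0.015}]'

```text
time_s: 27.8
position: [0.5033, 0.0001, 0.0723]
tcp_rot: [0.026, 1.571, -0.026]
wrist_force: [-1.4, 0.6, -0.4]
width: 0.0227
```

Request:
arm_command --targets '[{"tx": 0.0015,"ty": 0,"tz": 0,"wx": 0,"wy": 0,"wz": 0,"grip": 0.015},{"tx": 0.002,"ty": 0,"tz": 0,"wx": 0,"wy": 0,"wz": 0,"grip": 0.015},{"tx": 0.002,"ty": 0,"tz": 0,"wx": 0,"wy": 0,"wz": 0,"grip": 0.015},{"tx": 0.002,"ty": 0,"tz": 0,"wx": 0,"wy": 0,"wz": 0,"grip": 0.015},{"tx": 0.001,"ty": 0,"tz": 0,"wx": 0,"wy": 0,"wz": 0,"grip": 0.015}]'

```text
time_s: 28.3
position: [0.5034, 0.0001, 0.0638]
tcp_rot: [0.026, 1.571, -0.026]
wrist_force: [-0.7, 0.3, -0.4]
width: 0.0219
```

Request:
arm_command --targets '[{"tx": 0.001,"ty": 0,"tz": 0,"wx": 0,"wy": 0,"wz": 0,"grip": 0.015},{"tx": 0.001,"ty": 0,"tz": 0,"wx": 0,"wy": 0,"wz": 0,"grip": 0.015},{"tx": 0.001,"ty": 0,"tz": 0,"wx": 0,"wy": 0,"wz": 0,"grip": 0.015},{"tx": 0,"ty": 0,"tz": 0,"wx": 0,"wy": 0,"wz": 0,"grip": 0.015},{"tx": 0,"ty": 0,"tz": 0,"wx": 0,"wy": 0,"wz": 0,"grip": 0.015}]'

```text
time_s: 28.8
position: [0.5035, 0.0002, 0.0611]
tcp_rot: [0.027, 1.571, -0.026]
wrist_force: [0.2, 0.1, -1.2]
width: 0.0226
```

Flange about 2.4 mm above the strap; ease down and press.

Request:
arm_command --targets '[{"tx": 0.001,"ty": 0,"tz": 0,"wx": 0,"wy": 0,"wz": 0,"grip": 0.015},{"tx": 0.001,"ty": 0,"tz": 0,"wx": 0,"wy": 0,"wz": 0,"grip": 0.015},{"tx": 0.0007,"ty": 0,"tz": 0,"wx": 0,"wy": 0,"wz": 0,"grip": 0.015},{"tx": 0,"ty": 0,"tz": 0,"wx": 0,"wy": 0,"wz": 0,"grip": 0.015},{"tx": 0,"ty": 0,"tz": 0,"wx": 0,"wy": 0,"wz": 0,"grip": 0.015}]'

```text
time_s: 29.3
position: [0.5036, 0.0002, 0.0586]
tcp_rot: [0.026, 1.57, -0.026]
wrist_force: [-1.4, -0.2, 3.1]
width: 0.0222
```

Request:
arm_command --targets '[{"tx": 0.0006,"ty": 0,"tz": 0,"wx": 0,"wy": 0,"wz": 0,"grip": 0.015},{"tx": 0.0006,"ty": 0,"tz": 0,"wx": 0,"wy": 0,"wz": 0,"grip": 0.015},{"tx": 0.0002,"ty": 0,"tz": 0,"wx": 0,"wy": 0,"wz": 0,"grip": 0.015},{"tx": 0,"ty": 0,"tz": 0,"wx": 0,"wy": 0,"wz": 0,"grip": 0.015},{"tx": 0,"ty": 0,"tz": 0,"wx": 0,"wy": 0,"wz": 0,"grip": 0.015}]'

```text
time_s: 29.8
position: [0.5036, 0.0001, 0.0585]
tcp_rot: [0.026, 1.57, -0.025]
wrist_force: [-3.8, 0.6, 11.6]
width: 0.0223
```

Request:
arm_command --targets '[{"tx": 0.0003,"ty": 0,"tz": 0,"wx": 0,"wy": 0,"wz": 0,"grip": 0.015},{"tx": 0,"ty": 0,"tz": 0,"wx": 0,"wy": 0,"wz": 0,"grip": 0.015},{"tx": 0,"ty": 0,"tz": 0,"wx": 0,"wy": 0,"wz": 0,"grip": 0.015},{"tx": 0,"ty": 0,"tz": 0,"wx": 0,"wy": 0,"wz": 0,"grip": 0.015},{"tx": 0,"ty": 0,"tz": 0,"wx": 0,"wy": 0,"wz": 0,"grip": 0.015}]'

```text
time_s: 30.3
position: [0.5037, 0.0001, 0.0585]
tcp_rot: [0.026, 1.57, -0.025]
wrist_force: [-4.3, 0.5, 13.7]
width: 0.0224
```

Request:
arm_command --targets '[{"tx": 0,"ty": 0,"tz": 0,"wx": 0,"wy": 0,"wz": 0,"grip": 0.015},{"tx": 0,"ty": 0,"tz": 0,"wx": 0,"wy": 0,"wz": 0,"grip": 0.015},{"tx": 0,"ty": 0,"tz": 0,"wx": 0,"wy": 0,"wz": 0,"grip": 0.015},{"tx": 0,"ty": 0,"tz": 0,"wx": 0,"wy": 0,"wz": 0,"grip": 0.015},{"tx": 0,"ty": 0,"tz": 0,"wx": 0,"wy": 0,"wz": 0,"grip": 0.015}]'

```text
time_s: 30.8
position: [0.5036, 0.0001, 0.0585]
tcp_rot: [0.026, 1.57, -0.025]
wrist_force: [-5.0, 1.1, 14.0]
width: 0.0223
```

Request:
arm_command --targets '[{"tx": -0.0015,"ty": 0,"tz": -0.0005,"wx": 0,"wy": 0,"wz": 0,"grip": 0.015},{"tx": 0,"ty": 0,"tz": 0,"wx": 0,"wy": 0,"wz": 0,"grip": 0.03},{"tx": 0,"ty": 0,"tz": 0,"wx": 0,"wy": 0,"wz": 0,"grip": 0.045},{"tx": 0,"ty": 0,"tz": 0,"wx": 0,"wy": 0,"wz": 0,"grip": 0.05},{"tx": 0,"ty": 0,"tz": 0,"wx": 0,"wy": 0,"wz": 0,"grip": 0.05}]'

```text
time_s: 31.3
position: [0.5029, 0.0001, 0.0579]
tcp_rot: [0.026, 1.571, -0.026]
wrist_force: [-0.2, 0.2, -0.4]
width: 0.0503
```

Request:
arm_command --targets '[{"tx": -0.01,"ty": 0,"tz": 0,"wx": 0,"wy": 0,"wz": 0,"grip": 0.05},{"tx": -0.02,"ty": 0,"tz": 0,"wx": 0,"wy": 0,"wz": 0,"grip": 0.05},{"tx": -0.03,"ty": 0,"tz": 0,"wx": 0,"wy": 0,"wz": 0,"grip": 0.05},{"tx": -0.03,"ty": 0,"tz": 0,"wx": 0,"wy": 0,"wz": 0,"grip": 0.05},{"tx": -0.02,"ty": 0,"tz": 0,"wx": 0,"wy": 0,"wz": 0,"grip": 0.05}]'

```text
time_s: 31.8
position: [0.5039, 0.0002, 0.1712]
tcp_rot: [0.027, 1.567, -0.025]
wrist_force: [-0.2, 1.4, -0.2]
width: 0.0504
```

Request:
arm_command --targets '[{"tx": -0.01,"ty": 0,"tz": -0.01,"wx": 0,"wy": 0,"wz": 0,"grip": 0.05},{"tx": -0.01,"ty": 0,"tz": -0.01,"wx": 0,"wy": 0,"wz": 0,"grip": 0.05},{"tx": 0,"ty": 0,"tz": 0,"wx": 0,"wy": 0,"wz": 0,"grip": 0.05},{"tx": 0,"ty": 0,"tz": 0,"wx": 0,"wy": 0,"wz": 0,"grip": 0.05},{"tx": 0,"ty": 0,"tz": 0,"wx": 0,"wy": 0,"wz": 0,"grip": 0.05}]'

```text
time_s: 32.3
position: [0.4825, 0.0007, 0.1873]
tcp_rot: [0.026, 1.572, -0.026]
wrist_force: [0.7, 0.3, -0.3]
width: 0.0501
```

```bash
python3 - <<'E'
from h import *
c=cam('wrist'); save(c,'w15.png'); s=observe(); print(s['position'],s['time_s'],s['wrist_force'],s['width'])
P=cloud(c); m=np.isfinite(P[...,2])&(np.hypot(P[...,0]-.5035,P[...,1])<.02)
for lo,hi in [(.046,.0525),(.0525,.058),(.08,.095)]:
    q=P[m&(P[...,2]>lo)&(P[...,2]<hi)]; print(lo,len(q),np.median(q,0).round(4),(q.min(0)+q.max(0))/2)
c=cam('scene'); 
cv2.imwrite('pics/s15z.png',cv2.resize(c['image'][140:260,230:390],None,fx=5,fy=5)[:,:,::-1])
c=cam('top');P=cloud(c);m=np.isfinite(P[...,2])&(P[...,2]>.1)&(P[...,2]<.125)&(np.hypot(P[...,0]-.43,P[...,1]+.228)<.03);p=P[m];print('drift top',m.sum(),p.mean(0))
E
```

```text
[0.48264819 0.00071103 0.18726421] 32.35 [ 5.11475736e-01  1.80388057e-04 -4.29507742e-01] 0.050203623988130476
0.046 368 [ 0.4928 -0.0038  0.0495] [ 5.01011889e-01 -1.52307930e-04  4.96776618e-02]
0.0525 326 [0.4964 0.0013 0.0531] [0.50131322 0.00077428 0.05511279]
0.08 626 [0.5038 0.0007 0.0869] [5.04983422e-01 4.84690833e-04 8.47456641e-02]
drift top 65 [ 0.42984676 -0.22888057  0.10976774]
```

View pics/w15.png

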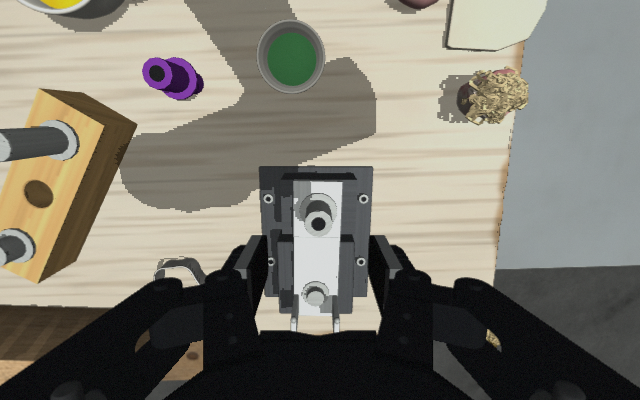

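View pics/s15z.png

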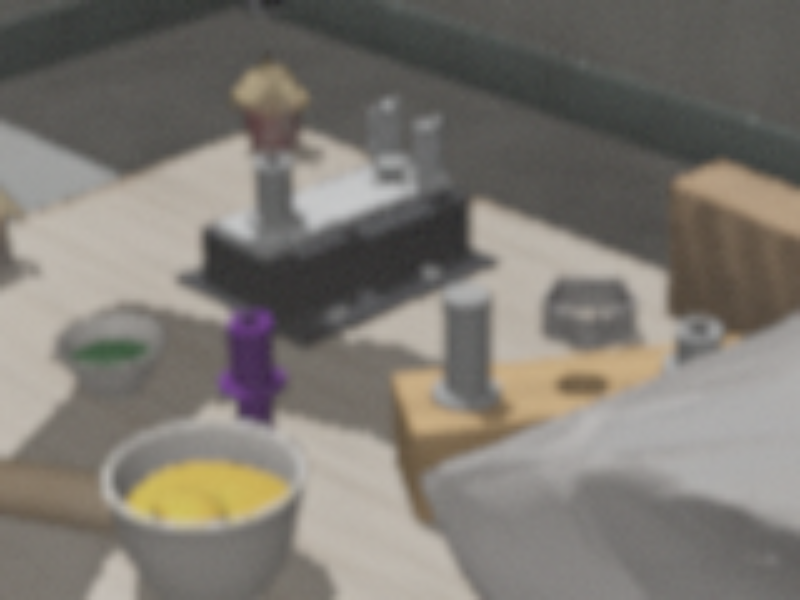

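The bolt stands upright on the strap, with its head at wrist pixel (318,222). The drift is upright in its own socket, the middle socket is empty, and the gripper is clear, so I'm handing in.

```bash
python3 -c "
from workcell import *
print(hand_in())"
```

```text
the job is handed in; nothing more can be done
None
```

The strap is lined up and the long bolt is home through both holes. The drift is back upright in the near-end rack socket it came from. I handed in at about 32 s of the 72 s allowed; the hand-in gives no verdict.

- **Finding the lower hole:** the depth picture put it at y ≈ +0.4 mm, and feeling its side wall with the drift gave about −0.3 mm. I used 0. The strap hole started about 14 mm to the −y side, and I dragged it across with the drift at about 4–5 N.
- **Drift press:** the collar seated at about 49.9 mm (strap top is 50 mm). I held it about half a second at a reading of 13 N, roughly 14.5 N with its weight. A sideways load of about 7 N in x was there as well.
- **Bolt press:** the flange seated at about 49.8 mm. I held it about 1 s at readings of 12–14 N, roughly 15 N with its weight, with up to 5 N sideways.
- **Forces:** no reading during either descent was above about 6 N, and none when pressing home was above about 16 N in total. I read the force only at the end of each half second, so a brief peak between readings would not show.
- **Last look:** the bolt's flange top measured about 53–55 mm (54 expected) and its head about 0.5–1.5 mm from the hole centre. The drift was within about 2 mm of its start. The gripper was clear, and nothing else looked moved.

Wrist-camera positions drifted by 2–3 mm while the arm was still settling, so I relied on settled readings and touch for the fits.

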